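Fetch the setting standard from behind the bench supplies

TASK

The caliper is due for its check, but the bench supplies stand in front of the reference drawer. Lift the solder reel, the eye loupe and the tall square bottle over into the steel tray, standing upright, before you open the drawer; then take the steel setting standard out of the drawer and lay it in the two V rests of its stand. Shut the drawer fully and put the three supplies back upright, each in its own coaster, without knocking anything over.

Things in the scene. Friction and masses are not known exactly. Their poses are not given: they have to be found in the camera images.
- drawer_handle (a point): middle of the drawer's steel bar handle, 40 mm above the bench: bar 10 mm thick, 116 long along y, 36 mm before the drawer front. x points into the unit (grey box 170 deep, 260 wide, 70 high, clear top). The drawer, shut at the start, opens along -x to a stop at 140 mm, runs level 14 mm above the bench with 2 N and stays where left; the supplies stand in its way
- standard: steel rod 100 x 14 mm, black ribbed sleeve 20 mm thick, 36 long round its middle; origin at its centre, x along it. 0.13 kg. Starts level across the shut drawer (along the handle's y), seen through the clear top, 104 mm behind the bar, 40 mm above the bench, in saddles 62 mm apart, 42 mm high; drawer floor at 18 mm; 60 mm from rod to drawer front, 84 to its back. Ring gauges beside it stay
- v_stand: fixed stand of the standard: dark plate 112 (x) by 72 (y) by 8 mm with two steel V rests 12 mm thick, 52 wide, 46 high, 37 mm either side of the middle along x (62 mm free between them). V's 36 mm wide at the top, their bottom 28 mm above the bench. Origin: middle of the underside; x: line of the rod. Laid home, rod ends rest in both V's, sleeve between them, rod axis 38 mm up
- solder_reel: reel of solder wire standing on its flange, 54 mm diameter, 43 mm high; origin at the centre of its underside, z up. About 0.27 kg. Starts in the large round coaster
- loupe: black eye loupe standing upright, round, 35 mm diameter, 32 mm high, slightly waisted; origin at the centre of its underside, z up. About 0.03 kg. Starts in the small round coaster
- square_bottle: tall white square bottle, 50 mm along its x, 66 mm along its y, straight sides to about 90 mm, cap to 137 mm; origin at the centre of its underside, z up. About 0.24 kg. Starts in the rectangular coaster; best grasped across the 50 mm
- coaster_reel: large round grey plastic coaster of the solder reel, fixed: 75 mm outside, recess 67 mm diameter, recess floor 2 mm and rim 5 mm above the bench; origin at the centre of its underside. The three coasters stand in one row along the drawer front, 88 mm apart, centres 110 mm before the front (74 mm before the shut handle bar), in any order
- coaster_loupe: small round grey plastic coaster of the loupe, fixed: 57 mm outside, recess 49 mm diameter, recess floor 2 mm and rim 5 mm above the bench; origin at the centre of its underside
- coaster_bottle: rectangular grey plastic coaster of the tall square bottle, fixed: 70 (x) by 86 mm (y), recess 62 by 78 mm, recess floor 2 mm and rim 5 mm above the bench; origin at the centre of its underside; the bottle's 66 mm side lies along its y
- tray: shallow stainless tray, fixed, 230 mm (its x) by 307 mm (its y), rim 28 mm high, flat floor 2 to 4 mm above the bench, about 170 by 240 mm; empty at the start; origin at the centre of its underside. It stands to one side of the drawer, the V stand to the other
Things that resemble listed ones, but are neither listed nor needed, are in the scene too. What is shaped like the square_bottle but green or purple is not meant. Of the things that look like the solder_reel, take the one that is farthest to the robot's left at the start.

How it is judged:
On the way, in this order (a step that is already met when the one before it is completed fails the run):
1. all three supplies stand upright in the tray, released (x of solder_reel in the frame of tray between -0.09 and 0.09 m and y of solder_reel in the frame of tray between -0.13 and 0.13 m and height (world z) of each of solder_reel, loupe, square_bottle below 0.015 m and angle between each of solder_reel, loupe, square_bottle's own z axis and vertical below 0.15 rad and linear speed of each of solder_reel, loupe, square_bottle below 0.02 m/s and contact force between each of solder_reel, loupe, square_bottle and the fingers below 0.05 N and x of loupe in the frame of tray between -0.09 and 0.09 m and y of loupe in the frame of tray between -0.13 and 0.13 m and x of square_bottle in the frame of tray between -0.09 and 0.09 m and y of square_bottle in the frame of tray between -0.13 and 0.13 m), for 0.2 s.
2. the drawer is pulled open by more than 100 mm (distance of drawer_handle from where it was at the start of the episode above 0.1 m), for 0.1 s.
3. the standard lies in both V rests (horizontal distance between standard and v_stand below 0.016 m and z of standard in the frame of v_stand between 0.035 and 0.041 m and angle between the x axis of standard and the x axis of v_stand, either way round below 0.12 rad and linear speed of standard below 0.02 m/s and contact force between standard and the fingers below 0.05 N), for 0.2 s.
At the end, for the whole second after the job is handed in: drawer shut within 8 mm; standard in both V rests (centre within 16 mm of the stand's middle, 7 degrees of its line, axis 35 to 41 mm up); reel, loupe and bottle upright within 6 degrees, each within 10 mm of the centre of its own coaster; all released and at rest (distance of drawer_handle from where it was at the start of the episode below 0.008 m and horizontal distance between standard and v_stand below 0.016 m and z of standard in the frame of v_stand between 0.035 and 0.041 m and angle between the x axis of standard and the x axis of v_stand, either way round below 0.12 rad and linear speed of each of standard, solder_reel, loupe, square_bottle below 0.02 m/s and horizontal distance between solder_reel and coaster_reel below 0.01 m and angle between each of solder_reel, loupe, square_bottle's own z axis and vertical below 0.1 rad and height (world z) of each of solder_reel, loupe, square_bottle below 0.009 m and horizontal distance between loupe and coaster_loupe below 0.01 m and horizontal distance between square_bottle and coaster_bottle below 0.01 m); the robot touches nothing.
It fails at once if one of the supplies is knocked over (angle between any of solder_reel, loupe, square_bottle's own z axis and vertical above 0.7 rad).
It also fails if it takes over 144 s, if anything falls off the work surface, if the arm or the gripper's body presses on something with over 40 N, if the wrist force passes 120 N, or if a joint passes its speed limit or range.

ROBOT

A 6-joint arm with a two-finger parallel gripper is mounted at the origin on a cart in front of the work surface, level with it; the furniture and walls round the work are solid. World frame = base frame: x ahead of the robot, y to its left, z up, the work surface at z = 0. Lengths are in m, angles in rad, forces in N, time in s.
With the tool pointing down it reaches from about 0.3 to 0.775 m from the base axis. Payload 14.6 kg.
Tool frame: the origin (TCP) lies at the very end of the fingers, on their centre line; the grasp point (between the pads) lies 19 mm behind it; y points along the fingers, x is the direction in which the jaws open and shut, and the axes are right-handed (so a half turn about y gives the same grasp; the last joint's range is limited). The gripper opens to 94 mm and grips with 3 to 60 N. Pads are 16 mm wide; open, the fingers measure 119 mm over their backs; the gripper's body (75 mm by 177 mm) begins 78 mm behind the grasp point.
Start: joints at [-1.302, 0.3, 1.521, -0, 1.321, -0.067], TCP at [0.181, -0.519, 0.205] pointing down, gripper open.
Joint ranges: [-3.03, 3.03], [-0.79, 2.21], [0.23, 2.52], [-1.04, 4.18], [0, 3.07], [-2.55, 2.55]. Speed limits (rad/s): [2.22, 2.22, 2.57, 3.14, 3.14, 3.14].

INTERFACE

Orientations are given as [roll, pitch, yaw] about the fixed x, y, z axes, in that order (R = Rz(yaw) Ry(pitch) Rx(roll)).
In Python, from station import get_obs, cams, hand_in gives the robot as it stands. The module is installed in compiled form; this text tells all that it offers.
- The arm moves only by the tool step_arm, never from a script. Its argument "plan" is a list of rows, each an object with "grip": the closure, from -1 (fully open) to 1 (shut), so that 0 is half open; "slide": the shift along the tool's x, y, z in m, a list of three; "spin": the turn about the tool's y in degrees. A call has 1 to 20 rows; each row shifts and turns the commanded pose from where the row before left it, along the tool's axes as they then stand; what a row does not reach is not made up. A row lasts 1/12 s, in which the tool goes at most 41.7 mm and 7.16 degrees, less where a joint would pass 70% of its speed; a pose out of reach is approached as far as the arm can. A call is refused whole if a number of a shift passes 0.0417 or a number of a turn 7.16, either way. A call with a gripper value outside its range is refused whole. The fingers move at their own pace and stop on an object; "force" is the grip in N (left out, the last holds). Time passes only in rows, so rows that do not move let the fingers close. It gives the time, the measured TCP pose, the force and the opening at its end, in the units of the state.
- get_obs(): the state, without advancing time (a new reading comes with each control period).
- cams.camera(name): name is "scene" or "top" or "wrist"; returns the picture (480x640x3 uint8, blue, green, red); there is no depth.
- cams.calibration(name): a dict with "K" (3x3 intrinsics, pixels), "k1" (the pictures are not rectified: a ray, as slopes to the right and down, at radius r is drawn at 1 + k1 r^2 times it, then the intrinsics apply), "T" (4x4, takes a point from camera to world coordinates). Camera axes: x right, y up, looking along -z (the intrinsics and any distortion apply to the point x, -y, -z); pixel columns grow to the right and rows downward; lengths in m; the calibration is good to about 2 mm. A picture is of the moment at which its call begins: read the wrist's pose just before it. calibration takes no time and is no camera call; for the wrist camera it gives the pose at the moment of the call.
- hand_in(): hands the job in, once; it reports no verdict.
The state is a dict: "time_s": time; "qpos": joint angles; "joint_vel": joint speeds; "tau": joint torques, N m; "ee_pos": TCP position; "eef_rot": TCP orientation; "force": force on the tool from outside, world axes, zero at the start; "moment": the same for the moment, N m; "grip_width": finger opening in m.
Only numpy, scipy, OpenCV 4.12 (cv2) and the standard library are available. Lean on these libraries where they do the work, as an engineer would, in place of code of your own. Each camera call takes 0.05 s, during which the arm holds its last target.

## Working session

There is one attempt and no reset: what is moved stays moved. The work goes in short steps, Python scripts to look and compute and a tool call to move; the robot and the scene stay as the last step left them, time stands still between calls to the robot, and variables do not carry over. Pictures are saved under pics/ and viewed, and the job is handed in when it is done.

Besides the shell and the picture viewer there is one more tool, called after "Emit:" as name(argument=value, ...) on one line, values as JSON. step_arm: Moves the arm, as the interface text tells. Its arguments: {"type":"object","properties":{"plan":{"type":"array","items":{"type":"object","properties":{"grip":{"type":"number"},"slide":{"type":"array","items":{"type":"number"}},"spin":{"type":"number"}}}},"force":{"type":"number"}},"required":["plan"]}

```bash
ls; mkdir -p pics; python3 - <<'E'
from station import get_obs, cams
import cv2
print(get_obs())
for n in ["scene","top","wrist"]:
    c=cams.calibration(n); print(n,c)
    cv2.imwrite(f"pics/{n}0.png",cams.camera(n))
E
```

```text
pics
{'time_s': 0.0, 'qpos': array([-1.30165658e+00,  3.00488719e-01,  1.52159990e+00,  1.69464273e-05,
        1.32068667e+00, -6.65640390e-02]), 'joint_vel': array([-1.27548231e-03, -1.12948554e-05,  1.38254253e-03,  1.02921653e-03,
       -1.59815918e-03,  6.46395981e-04]), 'tau': array([ 5.29989265e-04, -5.31807411e+01, -3.52730799e+01,  7.07955030e-02,
        2.43837159e-02, -8.14231430e-05]), 'ee_pos': array([ 0.18113739, -0.51903284,  0.2048687 ]), 'eef_rot': array([-1.57070129e+00,  1.17892916e-03, -1.23509669e+00]), 'force': array([ 0.24777874, -1.29006866, -0.43373577]), 'moment': array([0.0346817 , 0.02342769, 0.10492463]), 'grip_width': 0.09392952545013239}
scene {'K': array([[437.99796495,   0.        , 319.79709124],
       [  0.        , 437.99796495, 236.28376359],
       [  0.        ,   0.        ,   1.        ]]), 'k1': 0.006490380608273376, 'T': array([[ 0.84822848,  0.25988337, -0.46148574,  0.17643644],
       [-0.52933155,  0.38670955, -0.75515815, -0.67189211],
       [-0.0177921 ,  0.88482561,  0.46558252,  0.44801154],
       [ 0.        ,  0.        ,  0. 
[... 215 characters left out ...]
17, 'T': array([[-0.01284798,  0.99194096, -0.12604786,  0.42977684],
       [-0.99924904, -0.00812848,  0.03788524, -0.02591901],
       [ 0.03655534,  0.12643996,  0.99130048,  0.98488837],
       [ 0.        ,  0.        ,  0.        ,  1.        ]])}
wrist {'K': array([[407.333414  ,   0.        , 325.44976969],
       [  0.        , 407.333414  , 238.41331905],
       [  0.        ,   0.        ,   1.        ]]), 'k1': -0.07901588413710708, 'T': array([[ 0.33166058,  0.91501314,  0.22967849,  0.24774205],
       [-0.94339816,  0.32196099,  0.07963066, -0.49666445],
       [-0.00108441, -0.24308861,  0.97000348,  0.3842923 ],
       [ 0.        ,  0.        ,  0.        ,  1.        ]])}
```

View pics/top0.png

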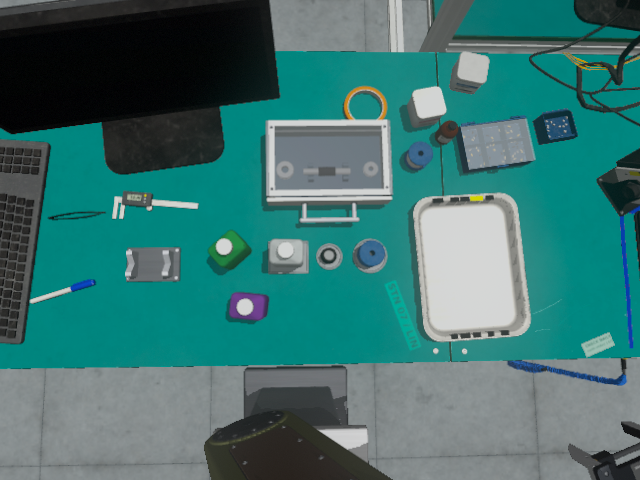

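View pics/scene0.png

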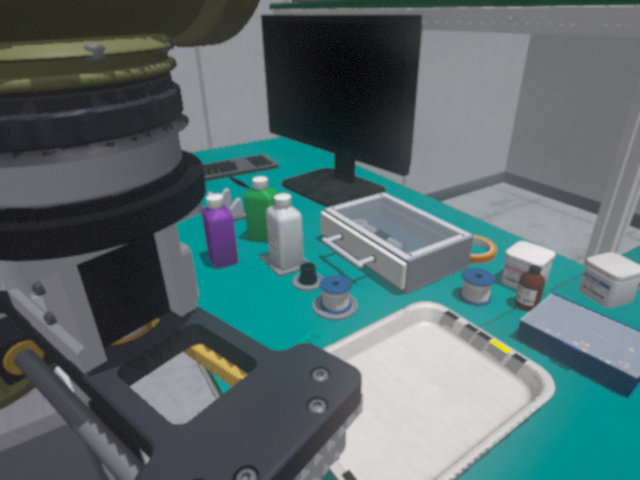

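View pics/wrist0.png

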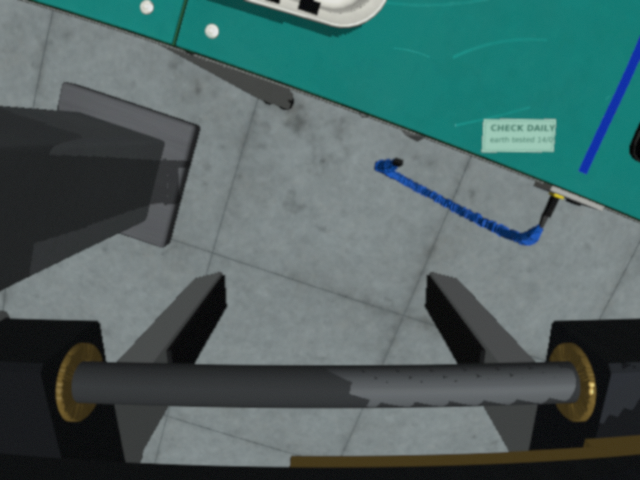

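```bash
cat > h.py <<'E'
import numpy as np, cv2
from station import get_obs, cams
def dist(c): return np.array([c['k1'],0,0,0,0.])
F=np.diag([1,-1,-1.])
def px2w(c,uv,z):
    uv=np.array(uv,float).reshape(-1,1,2)
    p=cv2.undistortPoints(uv,c['K'],dist(c)).reshape(-1,2)
    d=np.c_[p[:,0],-p[:,1],-np.ones(len(p))]@c['T'][:3,:3].T
    o=c['T'][:3,3]
    z=np.broadcast_to(z,len(p))
    return o+d*((z-o[2])/d[:,2])[:,None]
def w2px(c,P):
    P=np.array(P,float).reshape(-1,3)
    q=(P-c['T'][:3,3])@c['T'][:3,:3]@F
    return cv2.projectPoints(q,np.zeros(3),np.zeros(3),c['K'],dist(c))[0].reshape(-1,2)
def circ(x,y,z,r,n=60):
    a=np.linspace(0,2*np.pi,n); return np.c_[x+r*np.cos(a),y+r*np.sin(a),0*a+z]
def rect(x,y,z,a,b,yaw):
    p=np.array([[-a,-b],[a,-b],[a,b],[-a,b],[-a,-b]])/2
    c,s=np.cos(yaw),np.sin(yaw); p=p@np.array([[c,s],[-s,c]])
    return np.c_[p[:,0]+x,p[:,1]+y,0*p[:,0]+z]
def draw(im,c,P,col=(0,0,255),s=1,off=(0,0)):
    q=((w2px(c,P)-off+.5)*s).astype(int)
    cv2.polylines(im,[q.reshape(-1,1,2)],False,col,1)
def crop(im,x,y,w,h,s): return cv2.resize(im[y:y+h,x:x+w],None,fx=s,fy=s,interpolation=cv2.INTER_CUBIC)
E
python3 - <<'E'
import cv2
from h import *
im=cv2.imread('pics/top0.png')
cv2.imwrite('pics/c1.png',crop(im,200,110,200,150,4)); cv2.imwrite('pics/c2.png',crop(im,260,180,200,150,4)); cv2.imwrite('pics/c3.png',crop(im,100,190,200,150,4)); cv2.imwrite('pics/c4.png',crop(im,390,180,200,170,4)[:600])
E
```

```text
(no output)
```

View pics/c1.png

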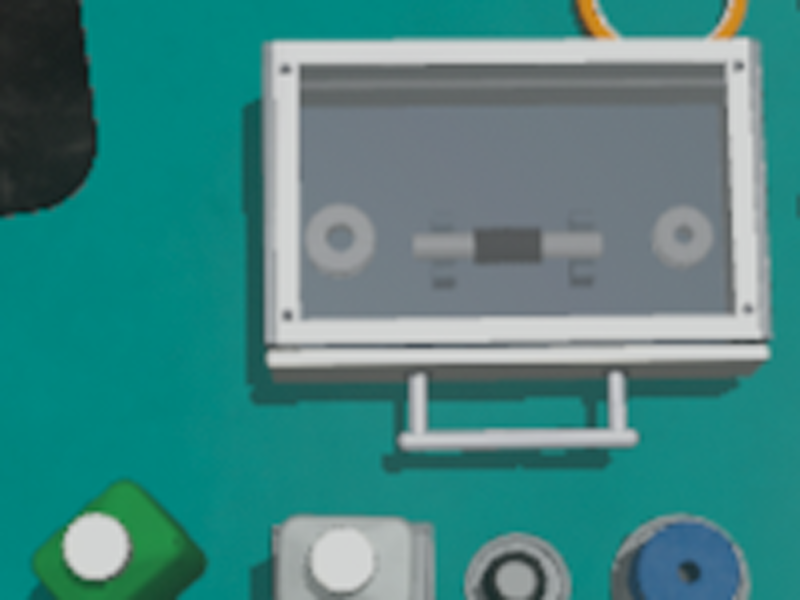

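View pics/c2.png

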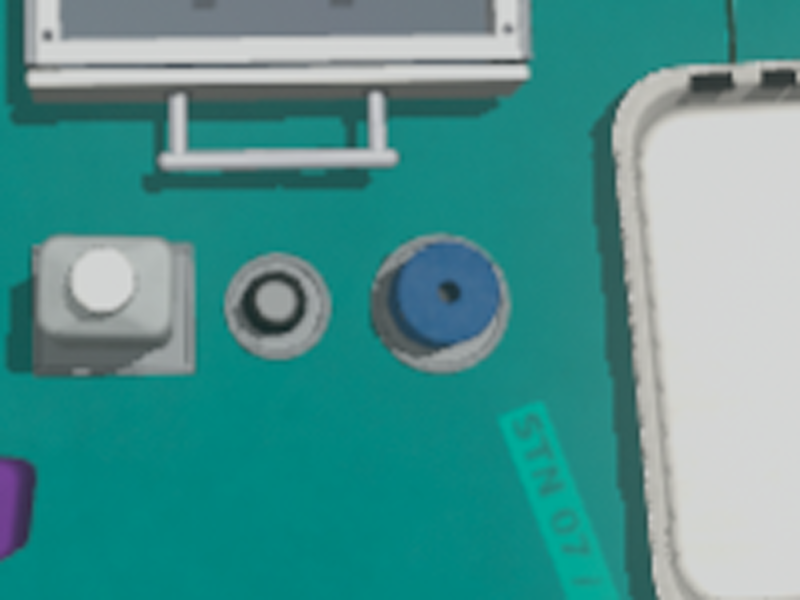

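View pics/c3.png

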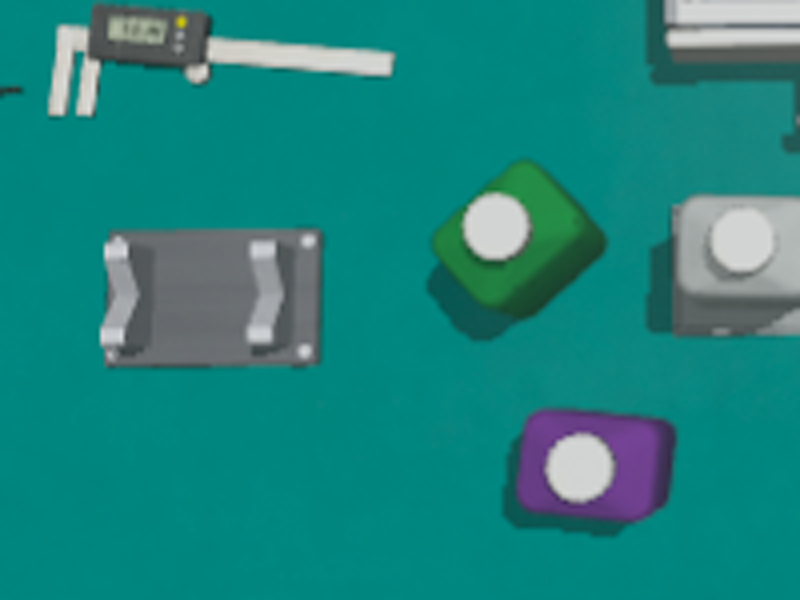

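View pics/c4.png

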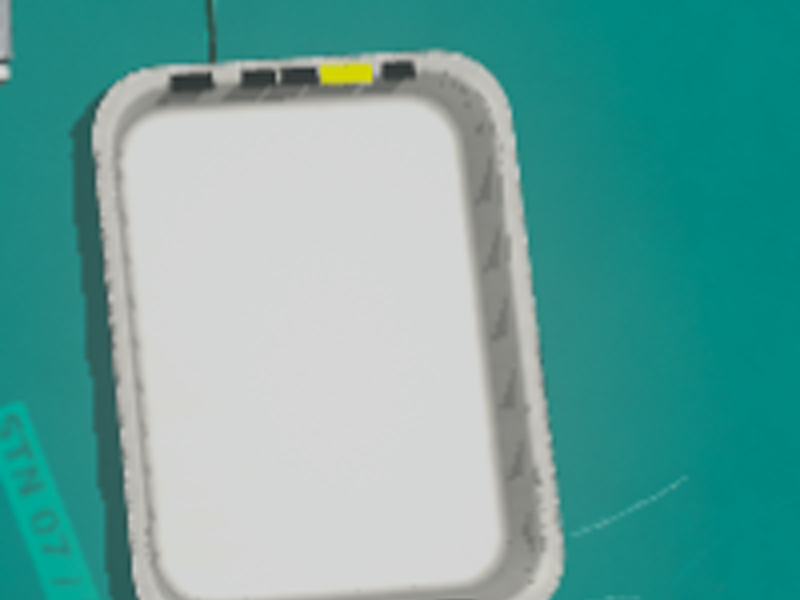

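```bash
python3 - <<'E'
from h import *
np.set_printoptions(precision=4,suppress=True)
c=cams.calibration('top')
def g(pts,ox,oy,z): return px2w(c,[[ox+(p[0]-1.5)/4,oy+(p[1]-1.5)/4] for p in pts],z)
C2=(260,180);C3=(100,190);C1=(200,110);C4=(390,180)
print('handle',g([(160,158),(397,156)],*C2,.043))
print('front corners',g([(268,357),(768,353)],*C1,.07))
print('reel coaster',g([(441,304)],*C2,.005)); print('loupe co',g([(278,306)],*C2,.005))
print('bottle co',g([(193,243),(195,373),(33,375)],*C2,.005))
print('reel top',g([(446,293)],*C2,.045),'hole',g([(449,292)],*C2,.045)); print('loupe top',g([(276,301)],*C2,.034))
print('cap',g([(101,281)],*C2,.139))
P=g([(106,231),(322,231),(319,366),(106,367)],*C3,.008); print('plate',P,P.mean(0), np.linalg.norm(np.diff(P,axis=0),axis=1))
print('rests tops', g([(117,250),(113,336),(263,248),(259,336)],*C3,.046))
print('tray floor',g([(122,105),(462,97),(505,580),(150,598)],*C4,.004))
print('std',g([(414,245),(602,243),(507,245)],*C1,.047))
print('tray outer',g([(95,130),(510,110),(563,540),(131,560)],*C4,.028))
print('green',g([(497,227)],*C3,.137),'purple',g([(580,467)],*C3,.137))
E
```

```text
handle [[ 0.581  -0.0222  0.043 ]
 [ 0.5812 -0.1459  0.043 ]]
front corners [[ 0.6187  0.0442  0.07  ]
 [ 0.6194 -0.2109  0.07  ]]
reel coaster [[ 0.5065 -0.1727  0.005 ]]
loupe co [[ 0.5063 -0.0847  0.005 ]]
bottle co [[ 0.5407 -0.0395  0.005 ]
 [ 0.4709 -0.0398  0.005 ]
 [ 0.4708  0.0463  0.005 ]]
reel top [[ 0.509  -0.1694  0.045 ]] hole [[ 0.5095 -0.171   0.045 ]]
loupe top [[ 0.5066 -0.082   0.034 ]]
cap [[0.5082 0.0051 0.139 ]]
plate [[0.5287 0.3455 0.008 ]
 [0.5277 0.2319 0.008 ]
 [0.4564 0.2317 0.008 ]
 [0.4571 0.3427 0.008 ]] [0.4925 0.2879 0.008 ] [0.1136 0.0713 0.111 ]
rests tops [[0.5151 0.3251 0.046 ]
 [0.4716 0.3254 0.046 ]
 [0.5155 0.2515 0.046 ]
 [0.4708 0.2522 0.046 ]]
tray floor [[ 0.6149 -0.2868  0.004 ]
 [ 0.6184 -0.4777  0.004 ]
 [ 0.3547 -0.4843  0.004 ]
 [ 0.3487 -0.291   0.004 ]]
std [[ 0.6829 -0.0303  0.047 ]
 [ 0.6837 -0.1294  0.047 ]
 [ 0.6827 -0.0792  0.047 ]]
tray outer [[ 0.5969 -0.2652  0.028 ]
 [ 0.6065 -0.4927  0.028 ]
 [ 0.3767 -0.5057  0.028 ]
 [ 0.3703 -0.2753  0.028 ]]
green [[0.5159 0.1177 0.137 ]] purple [[0.4058 0.0787 0.137 ]]
```

Emit:
step_arm(plan=[{"grip": -1, "slide": [0, -0.004, 0], "spin": -7.08}, {"grip": -1, "slide": [0, -0.004, 0], "spin": -7.08}, {"grip": -1, "slide": [0, -0.004, 0], "spin": -7.08}, {"grip": -1, "slide": [0, -0.004, 0], "spin": -7.08}, {"grip": -1, "slide": [0, -0.004, 0], "spin": -7.08}, {"grip": -1, "slide": [0, -0.004, 0], "spin": -7.08}, {"grip": -1, "slide": [0, -0.004, 0], "spin": -7.08}, {"grip": -1, "slide": [0, -0.004, 0], "spin": -7.08}, {"grip": -1, "slide": [0, -0.004, 0], "spin": -7.08}, {"grip": -1, "slide": [0, -0.004, 0], "spin": -7.08}], force=20)

```text
time_s: 0.98
ee_pos: [0.1812, -0.5192, 0.2454]
eef_rot: [-1.57, 0.0, 0.007]
force: [-0.7, -0.1, -0.1]
grip_width: 0.0939
```

Emit:
step_arm(plan=[{"slide": [0.0163, 0, 0.0262]}, {"slide": [0.0163, 0, 0.0262]}, {"slide": [0.0163, 0, 0.0262]}, {"slide": [0.0163, 0, 0.0262]}, {"slide": [0.0163, 0, 0.0262]}, {"slide": [0.0163, 0, 0.0262]}, {"slide": [0.0163, 0, 0.0262]}, {"slide": [0.0163, 0, 0.0262]}, {"slide": [0.0163, 0, 0.0262]}, {"slide": [0.0163, 0, 0.0262]}, {"slide": [0.0163, 0, 0.0262]}, {"slide": [0.0163, 0, 0.0262]}, {"slide": [0.0163, 0, 0.0262]}, {"slide": [0.0163, 0, 0.0262]}, {"slide": [0.0163, 0, 0.0262]}, {"slide": [0.0163, 0, 0.0262]}, {"slide": [0.0163, 0, 0.0262]}, {"slide": [0.0163, 0, 0.0262]}, {"slide": [0.0163, 0, 0.0262]}, {"slide": [0.0163, 0, 0.0262]}])

```text
schema error: expected keys grip, slide, spin
```

```bash
cat > snap.py <<'E'
import sys
from h import *
n,o=sys.argv[1:3]
s=get_obs(); c=cams.calibration(n); im=cams.camera(n)
np.savez(f'pics/{o}.npz',K=c['K'],k1=c['k1'],T=c['T'])
cv2.imwrite(f'pics/{o}.png',im)
print(s['time_s'],s['ee_pos'].round(4),s['eef_rot'].round(3),s['force'].round(1),round(s['grip_width'],4),s['qpos'].round(2),c['T'][:3,3].round(3))
E
python3 snap.py wrist w1
```

```text
0.9833 [ 0.1812 -0.5192  0.2454] [-1.57   0.     0.007] [-0.7 -0.1 -0.1] 0.0939 [-1.3   0.27  1.46 -0.    1.41 -1.31] [ 0.181 -0.449  0.425]
```

View pics/w1.png

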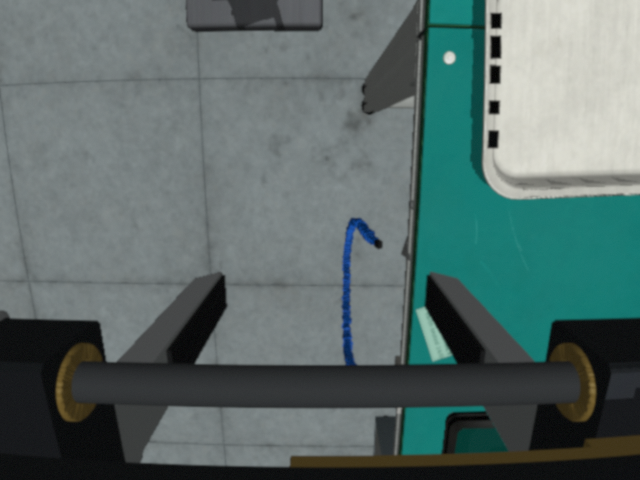

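The move was refused for missing keys, so the wrist view still shows the floor and the tray's corner. I'll resend it with all the keys.

Emit:
step_arm(plan=[{"grip": -1, "spin": 0.4, "slide": [0.0163, 0, 0.0262]}, {"grip": -1, "spin": 0, "slide": [0.0163, 0, 0.0262]}, {"grip": -1, "spin": 0, "slide": [0.0163, 0, 0.0262]}, {"grip": -1, "spin": 0, "slide": [0.0163, 0, 0.0262]}, {"grip": -1, "spin": 0, "slide": [0.0163, 0, 0.0262]}, {"grip": -1, "spin": 0, "slide": [0.0163, 0, 0.0262]}, {"grip": -1, "spin": 0, "slide": [0.0163, 0, 0.0262]}, {"grip": -1, "spin": 0, "slide": [0.0163, 0, 0.0262]}, {"grip": -1, "spin": 0, "slide": [0.0163, 0, 0.0262]}, {"grip": -1, "spin": 0, "slide": [0.0163, 0, 0.0262]}, {"grip": -1, "spin": 0, "slide": [0.0163, 0, 0.0262]}, {"grip": -1, "spin": 0, "slide": [0.0163, 0, 0.0262]}, {"grip": -1, "spin": 0, "slide": [0.0163, 0, 0.0262]}, {"grip": -1, "spin": 0, "slide": [0.0163, 0, 0.0262]}, {"grip": -1, "spin": 0, "slide": [0.0163, 0, 0.0262]}, {"grip": -1, "spin": 0, "slide": [0.0163, 0, 0.0262]}, {"grip": -1, "spin": 0, "slide": [0.0163, 0, 0.0262]}, {"grip": -1, "spin": 0, "slide": [0.0163, 0, 0.0262]}, {"grip": -1, "spin": 0, "slide": [0.0163, 0, 0.0262]}, {"grip": -1, "spin": 0, "slide": [0.0163, 0, 0.0262]}])

```text
time_s: 2.7
ee_pos: [0.5108, 0.0043, 0.2452]
eef_rot: [-1.571, 0.0, -0.01]
force: [0.1, -0.2, 0.2]
grip_width: 0.094
```

```bash
python3 snap.py wrist w2
```

```text
2.7 [0.5108 0.0043 0.2452] [-1.571  0.    -0.01 ] [ 0.1 -0.2  0.2] 0.094 [-0.06  0.18  1.57 -0.    1.39 -0.05] [0.512 0.074 0.425]
```

View pics/w2.png

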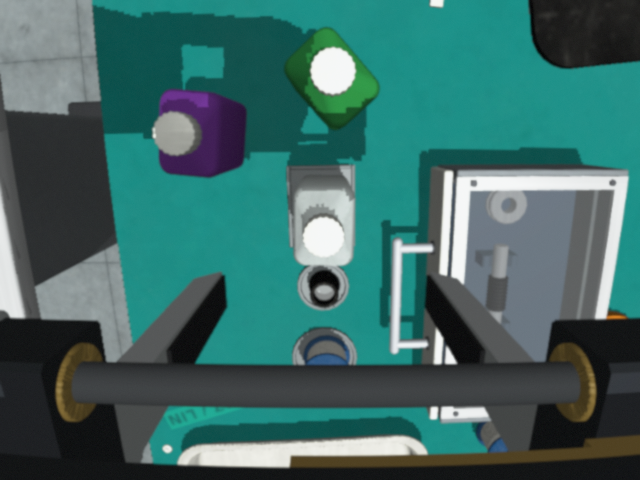

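```bash
cat >> h.py <<'E'
def ld(o): 
    d=np.load(f'pics/{o}.npz'); return {'K':d['K'],'k1':float(d['k1']),'T':d['T']}
E
python3 - <<'E'
from h import *
c=ld('w2')
print(px2w(c,[[323,236]],.139), px2w(c,[[288,166],[355,166],[355,235]],.005), px2w(c,[[323,287]],.005),px2w(c,[[397.5,242],[394,350]],.045),px2w(c,[[295,182],[354,182]],.09))
im=cv2.imread('pics/w2.png')
for z in(.092,.002): draw(im,c,rect(.508,.004,z,.05,.066,0),(0,0,255))
draw(im,c,circ(.5065,-.0847,.005,.0285)); draw(im,c,circ(.5065,-.173,.005,.0375));draw(im,c,rect(.506,.0035,.005,.07,.086,0),(255,0,0))
cv2.imwrite('pics/o1.png',crop(im,230,140,200,150,4))
E
```

```text
[[0.50935474 0.00427094 0.139     ]] [[ 0.47323866  0.04524843  0.005     ]
 [ 0.54154549  0.04473564  0.005     ]
 [ 0.54222453 -0.0276456   0.005     ]] [[ 0.50779097 -0.08602366  0.005     ]] [[ 0.58045619 -0.02518829  0.045     ]
 [ 0.58142237 -0.14136632  0.045     ]] [[0.48640399 0.03803485 0.09      ]
 [0.53477297 0.03768237 0.09      ]]
```

View pics/o1.png

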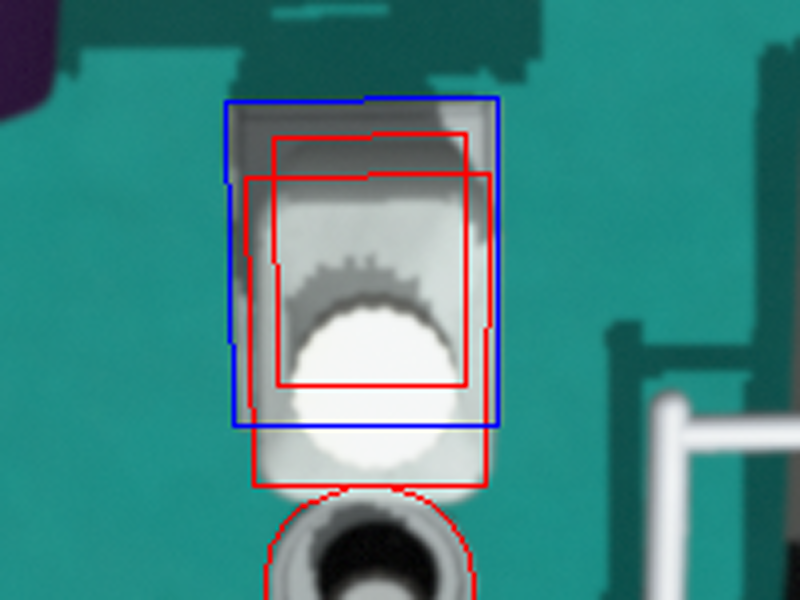

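Emit:
step_arm(plan=[{"grip": -1, "spin": -0.5, "slide": [-0.001, 0.0183, 0]}, {"grip": -1, "spin": 0, "slide": [0, 0.0183, 0]}, {"grip": -1, "spin": 0, "slide": [0, 0.0183, 0]}, {"grip": -1, "spin": 0, "slide": [0, 0.0183, 0]}, {"grip": -1, "spin": 0, "slide": [0, 0.0183, 0]}, {"grip": -1, "spin": 0, "slide": [0, 0.0183, 0]}, {"grip": -1, "spin": 0, "slide": [0, 0.0183, 0]}, {"grip": -1, "spin": 0, "slide": [0, 0.0183, 0]}, {"grip": -1, "spin": 0, "slide": [0, 0.0183, 0]}, {"grip": -1, "spin": 0, "slide": [0, 0.0183, 0]}, {"grip": 1, "spin": 0, "slide": [0, 0, 0]}, {"grip": 1, "spin": 0, "slide": [0, 0, 0]}, {"grip": 1, "spin": 0, "slide": [0, 0, 0]}, {"grip": 1, "spin": 0, "slide": [0, 0, 0]}, {"grip": 1, "spin": 0, "slide": [0, 0, 0]}, {"grip": 1, "spin": 0, "slide": [0, 0, 0]}], force=20)

```text
time_s: 4.08
ee_pos: [0.5097, 0.0028, 0.0632]
eef_rot: [-1.571, -0.001, 0.002]
force: [-0.2, 0.5, -1.2]
grip_width: 0.0574
```

Emit:
step_arm(plan=[{"grip": 1, "spin": 0, "slide": [0, 0, 0]}, {"grip": 1, "spin": 0, "slide": [0, 0, 0]}, {"grip": 1, "spin": 0, "slide": [0, 0, 0]}, {"grip": 1, "spin": 0, "slide": [0, 0, 0]}])

```text
time_s: 4.42
ee_pos: [0.5095, 0.0028, 0.0628]
eef_rot: [-1.571, -0.001, 0.002]
force: [-2.3, -0.3, 6.0]
grip_width: 0.0497
```

Emit:
step_arm(plan=[{"grip": 1, "spin": 0, "slide": [0, -0.01, 0]}, {"grip": 1, "spin": 0, "slide": [0, -0.02, 0]}, {"grip": 1, "spin": 0, "slide": [0, -0.02, 0]}, {"grip": 1, "spin": 0, "slide": [0, -0.02, 0]}, {"grip": 1, "spin": 0, "slide": [0, -0.02, 0]}, {"grip": 1, "spin": 0, "slide": [0, -0.02, -0.01]}, {"grip": 1, "spin": 0, "slide": [0, 0, -0.02]}, {"grip": 1, "spin": 0, "slide": [0, 0, -0.03]}, {"grip": 1, "spin": 0, "slide": [0, 0, -0.03]}, {"grip": 1, "spin": 0, "slide": [0, 0, -0.03]}, {"grip": 1, "spin": 0, "slide": [0, 0, -0.03]}, {"grip": 1, "spin": 0, "slide": [0, 0, -0.03]}, {"grip": 1, "spin": 0, "slide": [0, 0, -0.03]}, {"grip": 1, "spin": 0, "slide": [0, 0, -0.03]}, {"grip": 1, "spin": 0, "slide": [0, 0, -0.03]}, {"grip": 1, "spin": 0, "slide": [0, 0, -0.03]}, {"grip": 1, "spin": 0, "slide": [-0.003, 0, -0.03]}, {"grip": 1, "spin": 0, "slide": [-0.003, 0, -0.03]}, {"grip": 1, "spin": 0, "slide": [-0.003, 0, -0.03]}, {"grip": 1, "spin": 0, "slide": [-0.001, 0, -0.03]}])

```text
time_s: 6.08
ee_pos: [0.4997, -0.4186, 0.1727]
eef_rot: [-1.57, 0.001, 0.002]
force: [-0.4, 0.3, -2.5]
grip_width: 0.0499
```

Emit:
step_arm(plan=[{"grip": 1, "spin": 0, "slide": [0, 0.01, -0.01]}, {"grip": 1, "spin": 0, "slide": [0, 0.02, -0.008]}, {"grip": 1, "spin": 0, "slide": [0, 0.02, 0]}, {"grip": 1, "spin": 0, "slide": [0, 0.02, 0]}, {"grip": 1, "spin": 0, "slide": [0, 0.02, 0]}, {"grip": 1, "spin": 0, "slide": [0, 0.01, 0]}, {"grip": 1, "spin": 0, "slide": [0, 0.004, 0]}, {"grip": 1, "spin": 0, "slide": [0, 0.002, 0]}, {"grip": 1, "spin": 0, "slide": [0, 0, 0]}])

```text
time_s: 6.83
ee_pos: [0.5007, -0.4353, 0.0671]
eef_rot: [-1.571, -0.0, 0.003]
force: [-0.0, 0.3, -1.7]
grip_width: 0.0499
```

Emit:
step_arm(plan=[{"grip": 1, "spin": 0, "slide": [0, 0.001, 0]}, {"grip": 1, "spin": 0, "slide": [0, 0.001, 0]}, {"grip": 1, "spin": 0, "slide": [0, 0.001, 0]}, {"grip": 1, "spin": 0, "slide": [0, 0, 0]}])

```text
time_s: 7.17
ee_pos: [0.5004, -0.4353, 0.0637]
eef_rot: [-1.571, -0.0, 0.002]
force: [-0.1, 0.5, -2.2]
grip_width: 0.0497
```

Emit:
step_arm(plan=[{"grip": 1, "spin": 0, "slide": [0, 0.001, 0]}, {"grip": 1, "spin": 0, "slide": [0, 0.001, 0]}, {"grip": 1, "spin": 0, "slide": [0, 0, 0]}])

```text
time_s: 7.42
ee_pos: [0.5005, -0.4356, 0.0629]
eef_rot: [-1.572, -0.001, 0.002]
force: [-4.1, 1.6, 9.3]
grip_width: 0.0494
```

Emit:
step_arm(plan=[{"grip": -1, "spin": 0, "slide": [0, 0, 0]}, {"grip": -1, "spin": 0, "slide": [0, 0, 0]}, {"grip": -1, "spin": 0, "slide": [0, 0, 0]}, {"grip": -1, "spin": 0, "slide": [0, 0, 0]}, {"grip": -1, "spin": 0, "slide": [0, -0.01, 0]}, {"grip": -1, "spin": 0, "slide": [0, -0.02, 0]}, {"grip": -1, "spin": 0, "slide": [0, -0.03, 0]}, {"grip": -1, "spin": 0, "slide": [0, -0.03, 0]}, {"grip": -1, "spin": 0, "slide": [0, -0.03, 0]}, {"grip": -0.3, "spin": 0, "slide": [0, 0, 0.03]}, {"grip": -0.3, "spin": 0, "slide": [0, 0, 0.035]}, {"grip": -0.3, "spin": 0, "slide": [0, 0, 0.035]}, {"grip": -0.3, "spin": 0, "slide": [0, 0, 0.035]}, {"grip": -0.3, "spin": 0, "slide": [0, 0, 0.035]}, {"grip": -0.3, "spin": 0, "slide": [0, 0, 0.035]}, {"grip": -0.3, "spin": 0, "slide": [0, 0, 0.035]}, {"grip": -0.3, "spin": 0, "slide": [0, 0, 0.035]}, {"grip": -0.3, "spin": 0, "slide": [0, 0, 0.035]}, {"grip": -0.3, "spin": 0, "slide": [0.006, 0, 0.03]}, {"grip": -0.3, "spin": 0, "slide": [0, 0, 0]}])

```text
time_s: 9.08
ee_pos: [0.5061, -0.0911, 0.1825]
eef_rot: [-1.57, -0.001, 0.006]
force: [-0.3, 0.0, 0.0]
grip_width: 0.0611
```

```bash
python3 snap.py wrist w3; python3 snap.py top t3
```

```text
9.0833 [ 0.5061 -0.0911  0.1825] [-1.57e+00 -1.00e-03  6.00e-03] [-0.3  0.   0. ] 0.0611 [-0.25  0.24  1.65  0.    1.25 -0.26] [ 0.505 -0.021  0.362]
9.1333 [ 0.506  -0.0932  0.1825] [-1.571e+00 -1.000e-03  6.000e-03] [-1.   0.5 -0.5] 0.061 [-0.25  0.24  1.65  0.    1.25 -0.26] [ 0.43  -0.026  0.985]
```

View pics/w3.png

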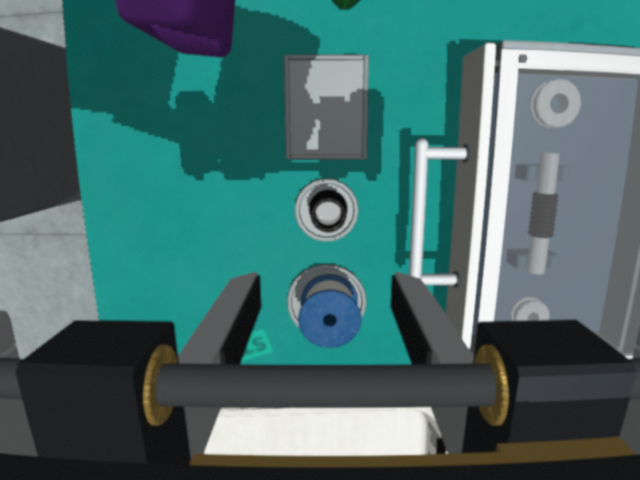

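View pics/t3.png

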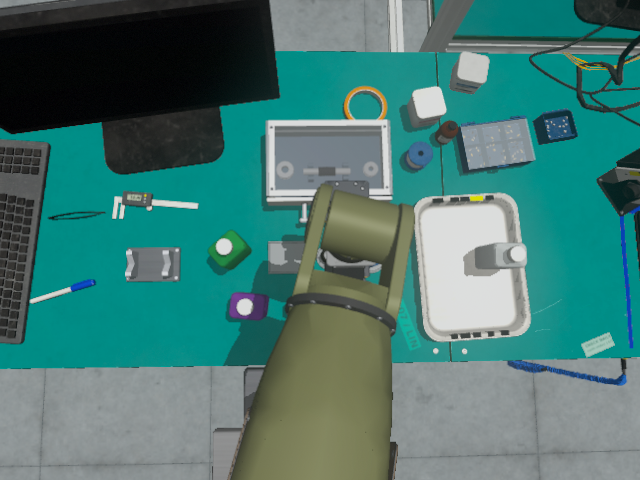

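```bash
python3 - <<'E'
from h import *
c=ld('w3')
print(px2w(c,[[328,211]],.034), 'co',px2w(c,[[326.5,209.5]],.005),'bc',px2w(c,[[286,56],[368,56],[368,159],[286,159]],.005).mean(0),px2w(c,[[286,56],[368,56],[368,159],[286,159]],.005))
print('reel',px2w(c,[[329.5,318]],.045))
E
```

```text
[[ 0.50856694 -0.08043856  0.034     ]] co [[ 0.5074967  -0.08431667  0.005     ]] bc [0.5071679  0.00217023 0.005     ] [[ 0.47296512  0.04405628  0.005     ]
 [ 0.54061308  0.04465308  0.005     ]
 [ 0.5429863  -0.03972075  0.005     ]
 [ 0.47210709 -0.04030768  0.005     ]]
reel [[ 0.5106335  -0.17015325  0.045     ]]
```

Emit:
step_arm(plan=[{"grip": -0.3, "spin": 0.3, "slide": [0.002, 0.01, 0.012]}, {"grip": -0.3, "spin": 0, "slide": [0, 0.02, 0]}, {"grip": -0.3, "spin": 0, "slide": [0, 0.02, 0]}, {"grip": -0.3, "spin": 0, "slide": [0, 0.02, 0]}, {"grip": -0.3, "spin": 0, "slide": [0, 0.02, 0]}, {"grip": -0.3, "spin": 0, "slide": [0, 0.02, 0]}, {"grip": -0.3, "spin": 0, "slide": [0, 0.02, 0]}, {"grip": -0.3, "spin": 0, "slide": [0, 0.02, 0]}, {"grip": -0.3, "spin": 0, "slide": [0, 0.015, 0]}, {"grip": -0.3, "spin": 0, "slide": [0, 0.006, 0]}, {"grip": -0.3, "spin": 0, "slide": [0, 0.002, 0]}, {"grip": -0.3, "spin": 0, "slide": [0, 0, 0]}], force=10)

```text
time_s: 10.18
ee_pos: [0.5077, -0.0839, 0.0087]
eef_rot: [-1.571, -0.0, -0.004]
force: [-0.2, -0.6, 0.4]
grip_width: 0.061
```

Emit:
step_arm(plan=[{"grip": -0.3, "spin": 0, "slide": [0, 0, 0.002]}, {"grip": 1, "spin": 0, "slide": [0, 0, 0]}, {"grip": 1, "spin": 0, "slide": [0, 0, 0]}, {"grip": 1, "spin": 0, "slide": [0, 0, 0]}, {"grip": 1, "spin": 0, "slide": [0, 0, 0]}, {"grip": 1, "spin": 0, "slide": [0, 0, 0]}, {"grip": 1, "spin": 0, "slide": [0, 0, 0]}, {"grip": 1, "spin": 0, "slide": [0, 0, 0]}])

```text
time_s: 10.85
ee_pos: [0.5077, -0.0812, 0.0086]
eef_rot: [-1.571, -0.0, -0.003]
force: [-0.2, 0.2, 2.2]
grip_width: 0.0313
```

Emit:
step_arm(plan=[{"grip": 1, "spin": 0, "slide": [0, -0.01, 0]}, {"grip": 1, "spin": 0, "slide": [0, -0.02, 0]}, {"grip": 1, "spin": 0, "slide": [0, -0.02, 0]}, {"grip": 1, "spin": 0, "slide": [0, -0.02, 0]}, {"grip": 1, "spin": 0, "slide": [0, -0.02, 0]}, {"grip": 1, "spin": 0, "slide": [0.005, 0, -0.025]}, {"grip": 1, "spin": 0, "slide": [0.005, 0, -0.025]}, {"grip": 1, "spin": 0, "slide": [0.005, 0, -0.025]}, {"grip": 1, "spin": 0, "slide": [0.005, 0, -0.025]}, {"grip": 1, "spin": 0, "slide": [0.005, 0, -0.025]}, {"grip": 1, "spin": 0, "slide": [0.005, 0, -0.025]}, {"grip": 1, "spin": 0, "slide": [0.005, 0, -0.025]}, {"grip": 1, "spin": 0, "slide": [0.005, 0, -0.025]}, {"grip": 1, "spin": 0, "slide": [0.006, 0, -0.025]}, {"grip": 1, "spin": 0, "slide": [0.006, 0, -0.028]}, {"grip": 1, "spin": 0, "slide": [0, 0, 0]}, {"grip": 1, "spin": 0, "slide": [0, 0.02, 0]}, {"grip": 1, "spin": 0, "slide": [0, 0.02, 0]}, {"grip": 1, "spin": 0, "slide": [0, 0.02, 0]}, {"grip": 1, "spin": 0, "slide": [0, 0.01, 0]}])

```text
time_s: 12.52
ee_pos: [0.558, -0.3336, 0.0265]
eef_rot: [-1.569, 0.002, -0.003]
force: [-0.8, 0.2, -0.8]
grip_width: 0.0314
```

Emit:
step_arm(plan=[{"grip": 1, "spin": 0, "slide": [0, 0.01, 0]}, {"grip": 1, "spin": 0, "slide": [0, 0.004, 0]}, {"grip": 1, "spin": 0, "slide": [0, 0.002, 0]}, {"grip": 1, "spin": 0, "slide": [0, 0.001, 0]}, {"grip": 1, "spin": 0, "slide": [0, 0.001, 0]}, {"grip": 1, "spin": 0, "slide": [0, 0, 0]}])

```text
time_s: 13.02
ee_pos: [0.5591, -0.3345, 0.0111]
eef_rot: [-1.571, -0.001, -0.003]
force: [-0.1, -0.3, 0.9]
grip_width: 0.031
```

Emit:
step_arm(plan=[{"grip": 1, "spin": 0, "slide": [0, 0.001, 0]}, {"grip": 1, "spin": 0, "slide": [0, 0, 0]}])

```text
time_s: 13.18
ee_pos: [0.5589, -0.3344, 0.0097]
eef_rot: [-1.571, -0.0, -0.003]
force: [0.9, -0.3, 0.3]
grip_width: 0.0315
```

Emit:
step_arm(plan=[{"grip": 1, "spin": 0, "slide": [0, 0.001, 0]}, {"grip": 1, "spin": 0, "slide": [0, 0, 0]}, {"grip": 1, "spin": 0, "slide": [0, 0, 0]}])

```text
time_s: 13.43
ee_pos: [0.559, -0.3345, 0.0087]
eef_rot: [-1.571, -0.0, -0.003]
force: [-0.1, -0.9, 1.0]
grip_width: 0.0319
```

Emit:
step_arm(plan=[{"grip": -0.3, "spin": 0, "slide": [0, 0, 0]}, {"grip": -0.3, "spin": 0, "slide": [0, 0, 0]}, {"grip": -0.3, "spin": 0, "slide": [0, 0, 0]}, {"grip": -0.3, "spin": 0, "slide": [0, 0, 0]}, {"grip": -0.6, "spin": 0.2, "slide": [0, -0.01, 0]}, {"grip": -0.6, "spin": 0, "slide": [0, -0.03, 0]}, {"grip": -0.6, "spin": 0, "slide": [0, -0.03, 0]}, {"grip": -0.6, "spin": 0, "slide": [0, -0.03, 0]}, {"grip": -0.6, "spin": 0, "slide": [0, -0.02, 0]}, {"grip": -0.6, "spin": 0, "slide": [-0.007, 0, 0.024]}, {"grip": -0.6, "spin": 0, "slide": [-0.007, 0, 0.024]}, {"grip": -0.6, "spin": 0, "slide": [-0.007, 0, 0.024]}, {"grip": -0.6, "spin": 0, "slide": [-0.007, 0, 0.024]}, {"grip": -0.6, "spin": 0, "slide": [-0.007, 0, 0.024]}, {"grip": -0.6, "spin": 0, "slide": [-0.007, 0, 0.024]}, {"grip": -0.6, "spin": 0, "slide": [-0.007, 0, 0.02]}, {"grip": -0.6, "spin": 0, "slide": [0, 0, 0]}])

```text
time_s: 14.85
ee_pos: [0.5102, -0.1674, 0.1294]
eef_rot: [-1.571, -0.0, -0.004]
force: [-0.7, 0.7, 0.1]
grip_width: 0.0753
```

```bash
python3 snap.py wrist w4
```

```text
14.85 [ 0.5102 -0.1674  0.1294] [-1.571 -0.    -0.004] [-0.7  0.7  0.1] 0.0753 [-0.39  0.35  1.65  0.    1.15 -0.38] [ 0.511 -0.098  0.309]
```

View pics/w4.png

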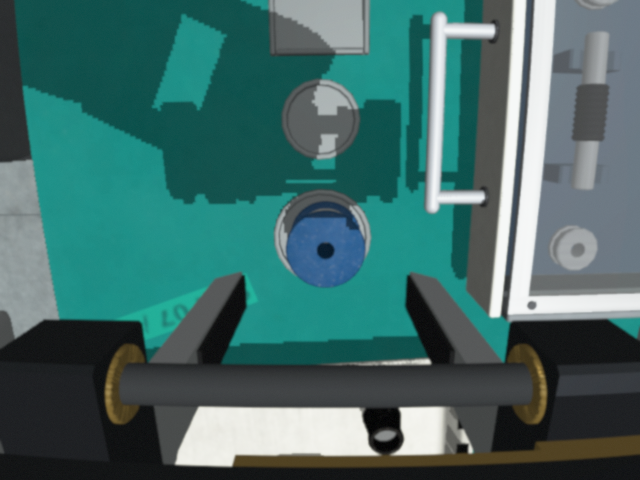

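```bash
python3 - <<'E'
from h import *
c=ld('w4')
print('reel',px2w(c,[[325.5,249.5]],.045),'lc',px2w(c,[[320.5,119]],.005),'rc',px2w(c,[[322.5,236]],.005),'handle',px2w(c,[[439.5,17],[433,208]],.045))
E
```

```text
reel [[ 0.51054164 -0.1713858   0.045     ]] lc [[ 0.5071392 -0.0849879  0.005    ]] rc [[ 0.50826639 -0.17181124  0.005     ]] handle [[ 0.57972863 -0.02590829  0.045     ]
 [ 0.58146851 -0.14318808  0.045     ]]
```

Emit:
step_arm(plan=[{"grip": -0.6, "spin": 0, "slide": [0, 0.01, -0.003]}, {"grip": -0.6, "spin": 0, "slide": [0, 0.02, 0]}, {"grip": -0.6, "spin": 0, "slide": [0, 0.02, 0]}, {"grip": -0.6, "spin": 0, "slide": [0, 0.02, 0]}, {"grip": -0.6, "spin": 0, "slide": [0, 0.02, 0]}, {"grip": -0.6, "spin": 0, "slide": [0, 0.015, 0]}, {"grip": -0.6, "spin": 0, "slide": [0, 0.008, 0]}, {"grip": -0.6, "spin": 0, "slide": [0, 0, 0]}, {"grip": 1, "spin": 0, "slide": [0, 0, 0]}, {"grip": 1, "spin": 0, "slide": [0, 0, 0]}, {"grip": 1, "spin": 0, "slide": [0, 0, 0]}, {"grip": 1, "spin": 0, "slide": [0, 0, 0]}, {"grip": 1, "spin": 0, "slide": [0, 0, 0]}, {"grip": 1, "spin": 0, "slide": [0, 0, 0]}, {"grip": 1, "spin": 0, "slide": [0, 0, 0]}], force=20)

```text
time_s: 16.15
ee_pos: [0.5112, -0.1733, 0.0162]
eef_rot: [-1.571, -0.001, -0.006]
force: [-2.7, -1.3, 5.9]
grip_width: 0.0508
```

Emit:
step_arm(plan=[{"grip": 1, "spin": 0, "slide": [0, -0.01, 0]}, {"grip": 1, "spin": 0, "slide": [0, -0.02, 0]}, {"grip": 1, "spin": 0, "slide": [0, -0.02, 0]}, {"grip": 1, "spin": 0, "slide": [0, -0.02, 0]}, {"grip": 1, "spin": 0, "slide": [0, 0, 0]}])

```text
time_s: 16.57
ee_pos: [0.5124, -0.1736, 0.0895]
eef_rot: [-1.573, -0.005, -0.006]
force: [0.5, -1.7, -2.4]
grip_width: 0.0504
```

```bash
python3 snap.py scene s5
```

```text
16.5667 [ 0.5124 -0.1736  0.0895] [-1.573 -0.005 -0.006] [ 0.5 -1.7 -2.4] 0.0504 [-0.39  0.4   1.67  0.    1.06 -0.39] [ 0.176 -0.672  0.448]
```

View pics/s5.png

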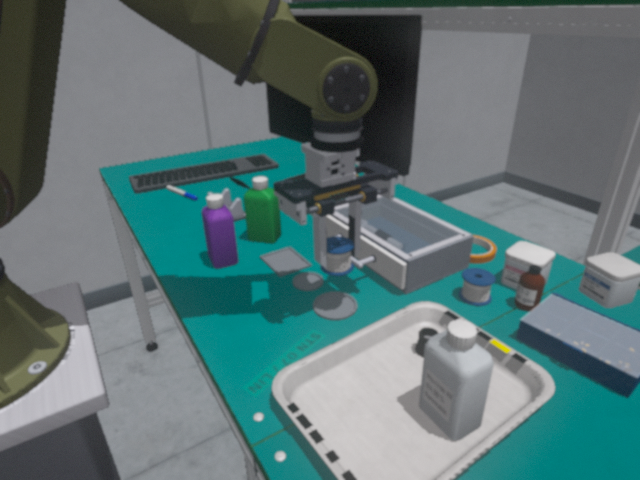

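Emit:
step_arm(plan=[{"grip": 1, "spin": 0, "slide": [-0.007, 0, -0.016]}, {"grip": 1, "spin": 0, "slide": [-0.007, 0, -0.016]}, {"grip": 1, "spin": 0, "slide": [-0.007, 0, -0.016]}, {"grip": 1, "spin": 0, "slide": [-0.007, 0, -0.016]}, {"grip": 1, "spin": 0, "slide": [-0.007, 0, -0.016]}, {"grip": 1, "spin": 0, "slide": [-0.007, 0, -0.016]}, {"grip": 1, "spin": 0, "slide": [-0.007, 0, -0.016]}, {"grip": 1, "spin": 0, "slide": [-0.007, 0, -0.016]}, {"grip": 1, "spin": 0, "slide": [-0.007, 0, -0.016]}, {"grip": 1, "spin": 0, "slide": [-0.007, 0, -0.016]}, {"grip": 1, "spin": 0, "slide": [0, 0, 0]}, {"grip": 1, "spin": 0, "slide": [0, 0.02, 0]}, {"grip": 1, "spin": 0, "slide": [0, 0.02, 0]}, {"grip": 1, "spin": 0, "slide": [0, 0.015, 0]}, {"grip": 1, "spin": 0, "slide": [0, 0.01, 0]}, {"grip": 1, "spin": 0, "slide": [0, 0.004, 0]}, {"grip": 1, "spin": 0, "slide": [0, 0, 0]}])

```text
time_s: 18.03
ee_pos: [0.4397, -0.332, 0.0158]
eef_rot: [-1.57, 0.001, -0.006]
force: [0.6, -0.5, -1.9]
grip_width: 0.0505
```

Emit:
step_arm(plan=[{"grip": 1, "spin": 0, "slide": [0, 0.001, 0]}, {"grip": 1, "spin": 0, "slide": [0, 0, 0]}])

```text
time_s: 18.2
ee_pos: [0.44, -0.3325, 0.0154]
eef_rot: [-1.571, -0.0, -0.006]
force: [0.6, 0.0, -3.4]
grip_width: 0.0506
```

Emit:
step_arm(plan=[{"grip": 1, "spin": 0, "slide": [0, 0.001, 0]}, {"grip": 1, "spin": 0, "slide": [0, 0, 0]}, {"grip": 1, "spin": 0, "slide": [0, 0, 0]}])

```text
time_s: 18.45
ee_pos: [0.4402, -0.3327, 0.0152]
eef_rot: [-1.571, -0.001, -0.006]
force: [-1.3, 1.8, 5.7]
grip_width: 0.0507
```

Emit:
step_arm(plan=[{"grip": -0.6, "spin": 0, "slide": [0, 0, 0]}, {"grip": -0.6, "spin": 0, "slide": [0, 0, 0]}, {"grip": -0.6, "spin": 0, "slide": [0, 0, 0]}, {"grip": -0.6, "spin": 0, "slide": [0, 0, 0]}, {"grip": -0.6, "spin": 0.0, "slide": [0, -0.01, 0]}, {"grip": -0.6, "spin": 0, "slide": [0, -0.03, 0]}, {"grip": -0.6, "spin": 0, "slide": [0, -0.03, 0]}, {"grip": 0.45, "spin": 0, "slide": [0, -0.03, 0]}, {"grip": 0.45, "spin": 0, "slide": [0, -0.02, 0]}, {"grip": 0.45, "spin": -0.3, "slide": [0.014, 0, 0.025]}, {"grip": 0.45, "spin": 0, "slide": [0.014, 0, 0.025]}, {"grip": 0.45, "spin": 0, "slide": [0.014, 0, 0.025]}, {"grip": 0.45, "spin": 0, "slide": [0.014, 0, 0.025]}, {"grip": 0.45, "spin": 0, "slide": [0.014, 0, 0.025]}, {"grip": 0.45, "spin": 0, "slide": [0.014, 0, 0.025]}, {"grip": 0.45, "spin": 0, "slide": [0.014, 0, 0.025]}, {"grip": 0.45, "spin": 0, "slide": [0.014, 0, 0.025]}, {"grip": 0.45, "spin": 0, "slide": [0.014, 0, 0.025]}, {"grip": 0.45, "spin": 0, "slide": [0.015, 0, 0.025]}, {"grip": 0.45, "spin": 0, "slide": [0, 0, 0]}])

```text
time_s: 20.12
ee_pos: [0.5829, -0.0791, 0.1352]
eef_rot: [-1.57, -0.001, 0.002]
force: [-0.7, 0.1, -0.5]
grip_width: 0.0259
```

```bash
python3 snap.py wrist w6;python3 snap.py scene s6
```

```text
20.1167 [ 0.5829 -0.0791  0.1352] [-1.57e+00 -1.00e-03  2.00e-03] [-0.7  0.1 -0.5] 0.0259 [-0.2   0.45  1.49  0.    1.2  -0.2 ] [ 0.583 -0.009  0.315]
20.1667 [ 0.582  -0.0809  0.135 ] [-1.571 -0.     0.002] [ 0.8 -0.5  1. ] 0.0262 [-0.2   0.45  1.49  0.    1.2  -0.2 ] [ 0.176 -0.672  0.448]
```

View pics/w6.png

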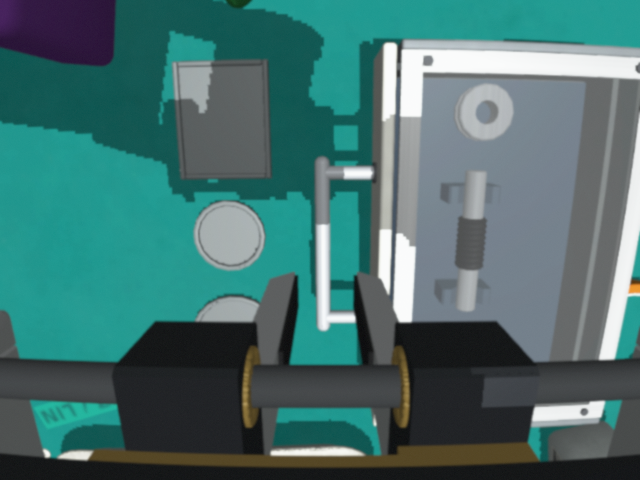

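View pics/s6.png

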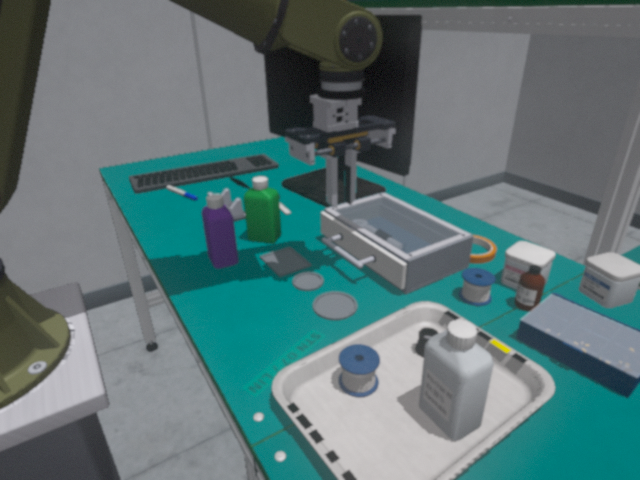

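Emit:
step_arm(plan=[{"grip": 0.45, "spin": 0, "slide": [-0.001, 0.02, 0]}, {"grip": 0.45, "spin": 0, "slide": [0, 0.02, 0]}, {"grip": 0.45, "spin": 0, "slide": [0, 0.02, 0]}, {"grip": 0.45, "spin": 0, "slide": [0, 0.02, 0]}, {"grip": 0.45, "spin": 0, "slide": [0, 0.02, 0]}, {"grip": 0.45, "spin": 0, "slide": [0, 0.01, 0]}, {"grip": 0.45, "spin": 0, "slide": [0, 0, 0]}, {"grip": 1, "spin": 0, "slide": [0, 0, 0]}, {"grip": 1, "spin": 0, "slide": [0, 0, 0]}, {"grip": 1, "spin": 0, "slide": [0, 0, 0]}, {"grip": 1, "spin": 0, "slide": [0, 0, 0]}], force=20)

```text
time_s: 21.13
ee_pos: [0.5809, -0.0831, 0.0258]
eef_rot: [-1.571, -0.002, -0.001]
force: [-2.0, -0.6, 6.4]
grip_width: 0.0092
```

Gripping the bar (9.2 mm). Next I pull it about 135 mm.

Emit:
step_arm(plan=[{"grip": 1, "spin": 0, "slide": [-0.004, 0, 0]}, {"grip": 1, "spin": 0, "slide": [-0.008, 0, 0]}, {"grip": 1, "spin": 0, "slide": [-0.012, 0, 0]}, {"grip": 1, "spin": 0, "slide": [-0.012, 0, 0]}, {"grip": 1, "spin": 0, "slide": [-0.012, 0, 0]}, {"grip": 1, "spin": 0, "slide": [-0.012, 0, 0]}, {"grip": 1, "spin": 0, "slide": [-0.012, 0, 0]}, {"grip": 1, "spin": 0, "slide": [-0.012, 0, 0]}, {"grip": 1, "spin": 0, "slide": [-0.012, 0, 0]}, {"grip": 1, "spin": 0, "slide": [-0.012, 0, 0]}, {"grip": 1, "spin": 0, "slide": [-0.012, 0, 0]}, {"grip": 1, "spin": 0, "slide": [-0.008, 0, 0]}, {"grip": 1, "spin": 0, "slide": [-0.005, 0, 0]}, {"grip": 1, "spin": 0, "slide": [-0.002, 0, 0]}, {"grip": 1, "spin": 0, "slide": [0, 0, 0]}, {"grip": 1, "spin": 0, "slide": [0, 0, 0]}])

```text
time_s: 22.47
ee_pos: [0.446, -0.0841, 0.0257]
eef_rot: [-1.573, -0.003, -0.001]
force: [-2.2, -12.5, 9.0]
grip_width: 0.0091
```

Emit:
step_arm(plan=[{"grip": 0.45, "spin": 0, "slide": [0, 0, 0]}, {"grip": 0.45, "spin": 0, "slide": [0, 0, 0]}, {"grip": 0.45, "spin": 0, "slide": [0, 0, 0]}, {"grip": 0.45, "spin": 0, "slide": [0, -0.015, 0]}, {"grip": 0.45, "spin": 0, "slide": [0, -0.03, 0]}, {"grip": 0.4, "spin": 0, "slide": [0, -0.03, 0]}, {"grip": 0.3, "spin": 0, "slide": [0, -0.03, 0]}, {"grip": 0.2, "spin": 0, "slide": [0.01, -0.02, 0]}, {"grip": 0.2, "spin": 0, "slide": [0.025, 0, 0]}, {"grip": 0.2, "spin": 0, "slide": [0.025, 0, 0]}, {"grip": 0.2, "spin": 0, "slide": [0.025, 0, 0]}, {"grip": 0.2, "spin": 0, "slide": [0.019, 0, 0]}, {"grip": 0.2, "spin": 0, "slide": [0, 0, 0]}, {"grip": 0.2, "spin": 0, "slide": [0, 0, 0]}])

```text
time_s: 23.63
ee_pos: [0.5491, -0.0825, 0.1487]
eef_rot: [-1.57, 0.001, -0.001]
force: [-0.9, 0.5, 0.3]
grip_width: 0.0376
```

```bash
python3 snap.py wrist w7;python3 snap.py scene s7
```

```text
23.6333 [ 0.5491 -0.0825  0.1487] [-1.57e+00  1.00e-03 -1.00e-03] [-0.9  0.5  0.3] 0.0376 [-0.22  0.36  1.57  0.    1.21 -0.21] [ 0.549 -0.013  0.328]
23.6833 [ 0.5486 -0.0825  0.1489] [-1.57e+00  1.00e-03 -1.00e-03] [-1.  -0.1 -0.4] 0.0375 [-0.22  0.36  1.57  0.    1.21 -0.21] [ 0.176 -0.672  0.448]
```

View pics/w7.png

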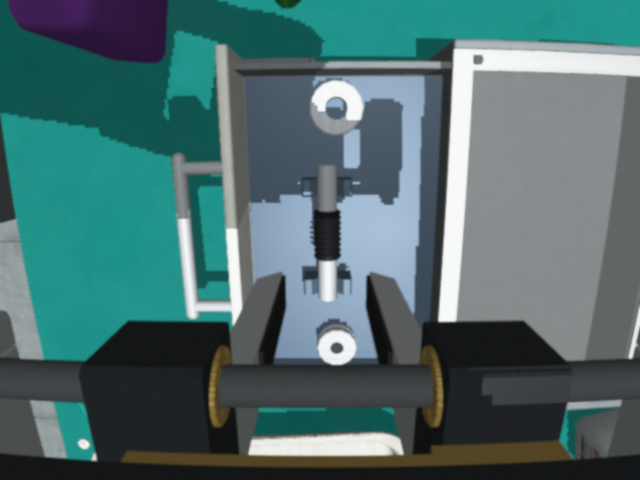

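View pics/s7.png

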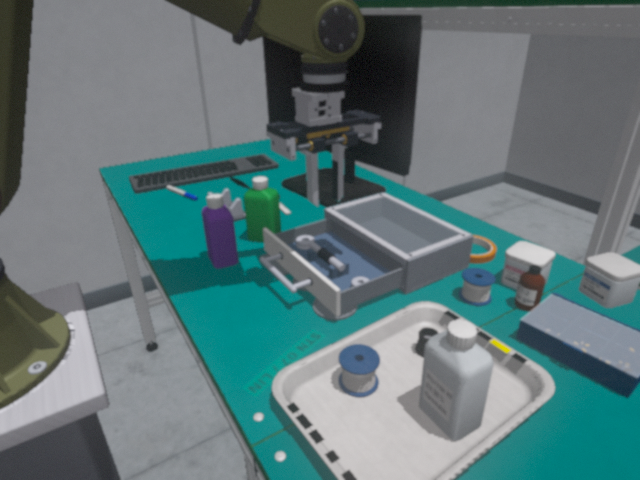

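```bash
python3 - <<'E'
from h import *
c=ld('w7')
print(px2w(c,[[327,166],[328,299]],.045),px2w(c,[[327,211],[327.5,258]],.048))
E
```

```text
[[ 0.55018277 -0.03233611  0.045     ]
 [ 0.5511916  -0.13020474  0.045     ]] [[ 0.55025602 -0.06319798  0.048     ]
 [ 0.55070684 -0.09738734  0.048     ]]
```

Emit:
step_arm(plan=[{"grip": 0.2, "spin": 0, "slide": [0.0015, 0.02, 0.0015]}, {"grip": 0.2, "spin": 0, "slide": [0, 0.02, 0]}, {"grip": 0.2, "spin": 0, "slide": [0, 0.02, 0]}, {"grip": 0.2, "spin": 0, "slide": [0, 0.02, 0]}, {"grip": 0.2, "spin": 0, "slide": [0, 0.02, 0]}, {"grip": 0.2, "spin": 0, "slide": [0, 0.015, 0]}, {"grip": 0.2, "spin": 0, "slide": [0, 0.007, 0]}, {"grip": 0.2, "spin": 0, "slide": [0, 0.003, 0]}, {"grip": 0.2, "spin": 0, "slide": [0, 0, 0]}, {"grip": 1, "spin": 0, "slide": [0, 0, 0]}, {"grip": 1, "spin": 0, "slide": [0, 0, 0]}, {"grip": 1, "spin": 0, "slide": [0, 0, 0]}, {"grip": 1, "spin": 0, "slide": [0, 0, 0]}, {"grip": 1, "spin": 0, "slide": [0, 0, 0]}], force=20)

```text
time_s: 24.9
ee_pos: [0.5511, -0.0814, 0.0251]
eef_rot: [-1.571, -0.001, -0.001]
force: [-1.0, 0.0, 6.0]
grip_width: 0.0194
```

Emit:
step_arm(plan=[{"grip": 1, "spin": 0, "slide": [0, -0.01, 0]}, {"grip": 1, "spin": 0, "slide": [0, -0.025, 0]}, {"grip": 1, "spin": 0, "slide": [0, -0.03, 0]}, {"grip": 1, "spin": 0, "slide": [0, -0.03, 0]}, {"grip": 1, "spin": 0, "slide": [0, -0.03, 0]}, {"grip": 1, "spin": 0, "slide": [0, -0.03, 0]}, {"grip": 1, "spin": 0, "slide": [-0.005, -0.01, 0.02]}, {"grip": 1, "spin": 0, "slide": [-0.005, 0, 0.03]}, {"grip": 1, "spin": 0, "slide": [-0.005, 0, 0.03]}, {"grip": 1, "spin": 0, "slide": [-0.005, 0, 0.03]}, {"grip": 1, "spin": 0, "slide": [-0.005, 0, 0.03]}, {"grip": 1, "spin": 0, "slide": [-0.005, 0, 0.03]}, {"grip": 1, "spin": 0, "slide": [-0.005, 0, 0.03]}, {"grip": 1, "spin": 0, "slide": [-0.005, 0, 0.03]}, {"grip": 1, "spin": 0, "slide": [-0.005, 0, 0.03]}, {"grip": 1, "spin": 0, "slide": [-0.005, 0, 0.03]}, {"grip": 1, "spin": 0, "slide": [-0.005, 0, 0.03]}, {"grip": 1, "spin": 0, "slide": [-0.003, 0, 0.03]}, {"grip": 1, "spin": 0, "slide": [0, 0, 0.02]}, {"grip": 1, "spin": 0, "slide": [0, 0, 0]}])

```text
time_s: 26.57
ee_pos: [0.4923, 0.2919, 0.1898]
eef_rot: [-1.57, 0.0, 0.002]
force: [-1.0, -0.8, -1.2]
grip_width: 0.0191
```

```bash
python3 snap.py wrist w8
```

```text
26.5667 [0.4923 0.2919 0.1898] [-1.57   0.     0.002] [-1.  -0.8 -1.2] 0.0191 [0.47 0.36 1.48 0.   1.3  0.47] [0.492 0.362 0.369]
```

View pics/w8.png

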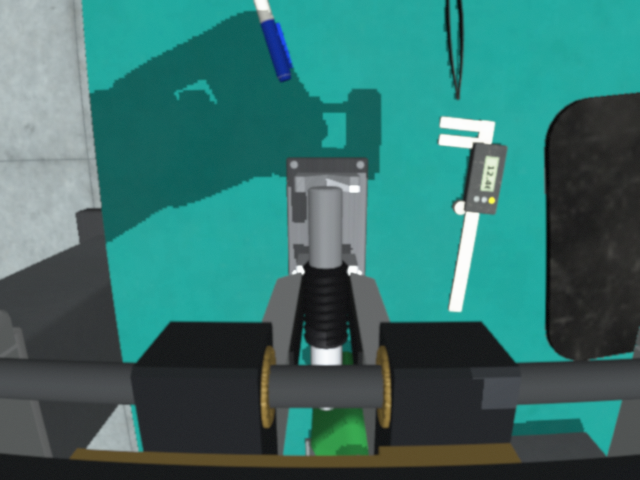

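```bash
python3 - <<'E'
from h import *
c=ld('w8')
print(px2w(c,[[287.5,158.5],[368,158.5],[290,275],[364.5,275]],.008))
print('vtops',px2w(c,[[300,270],[354,270]],.046))
z=.205
print('rod end',px2w(c,[[326,188]],z+.004),'sleeve',px2w(c,[[326,264],[327,345]],z+.008))
E
```

```text
[[0.45920471 0.34304254 0.008     ]
 [0.52959663 0.34335398 0.008     ]
 [0.45965569 0.23571    0.008     ]
 [0.52940695 0.23599718 0.008     ]]
vtops [[0.4715173  0.2533987  0.046     ]
 [0.51659189 0.2535852  0.046     ]]
rod end [[0.49256352 0.34190632 0.209     ]] sleeve [[0.49269507 0.31185826 0.213     ]
 [0.4932875  0.27571534 0.213     ]]
```

Emit:
step_arm(plan=[{"grip": 1, "spin": 0, "slide": [0.0015, 0.01, -0.004]}, {"grip": 1, "spin": 0, "slide": [0, 0.025, 0]}, {"grip": 1, "spin": 0, "slide": [0, 0.025, 0]}, {"grip": 1, "spin": 0, "slide": [0, 0.025, 0]}, {"grip": 1, "spin": 0, "slide": [0, 0.025, 0]}, {"grip": 1, "spin": 0, "slide": [0, 0.02, 0]}, {"grip": 1, "spin": 0, "slide": [0, 0.015, 0]}, {"grip": 1, "spin": 0, "slide": [0, 0.008, 0]}, {"grip": 1, "spin": 0, "slide": [0, 0.004, 0]}, {"grip": 1, "spin": 0, "slide": [0, 0.002, 0]}, {"grip": 1, "spin": 0, "slide": [0, 0, 0]}])

```text
time_s: 27.53
ee_pos: [0.495, 0.2844, 0.0308]
eef_rot: [-1.571, -0.001, -0.001]
force: [1.0, 0.1, -1.8]
grip_width: 0.0192
```

Emit:
step_arm(plan=[{"grip": 1, "spin": 0, "slide": [-0.0005, 0.002, 0.0025]}, {"grip": 1, "spin": 0, "slide": [0, 0.002, 0]}, {"grip": 1, "spin": 0, "slide": [0, 0.002, 0]}, {"grip": 1, "spin": 0, "slide": [0, 0.001, 0]}, {"grip": 1, "spin": 0, "slide": [0, 0, 0]}])

```text
time_s: 27.95
ee_pos: [0.4941, 0.2874, 0.0238]
eef_rot: [-1.571, -0.0, -0.001]
force: [-2.2, -0.1, 2.0]
grip_width: 0.0197
```

Emit:
step_arm(plan=[{"grip": 1, "spin": 0, "slide": [-0.0005, 0.001, 0]}, {"grip": 1, "spin": 0, "slide": [0, 0, 0]}])

```text
time_s: 28.12
ee_pos: [0.494, 0.2875, 0.0235]
eef_rot: [-1.57, -0.001, -0.001]
force: [-4.2, -2.1, 10.0]
grip_width: 0.0197
```

Emit:
step_arm(plan=[{"grip": 0.2, "spin": 0, "slide": [0, 0, 0]}, {"grip": 0.2, "spin": 0, "slide": [0, 0, 0]}, {"grip": 0.2, "spin": 0, "slide": [0, 0, 0]}, {"grip": 0.2, "spin": 0, "slide": [0, 0, 0]}, {"grip": 0.2, "spin": 0, "slide": [0, -0.01, 0]}, {"grip": 0.2, "spin": 0, "slide": [0, -0.025, 0]}, {"grip": 0.2, "spin": 0, "slide": [0, -0.03, 0]}, {"grip": 0.2, "spin": 0, "slide": [0, -0.03, 0]}, {"grip": 0.2, "spin": 0, "slide": [0, -0.03, 0]}, {"grip": 0.2, "spin": 0, "slide": [0, -0.03, 0]}, {"grip": 0.2, "spin": 0, "slide": [0, 0, 0]}])

```text
time_s: 29.03
ee_pos: [0.4954, 0.2882, 0.1844]
eef_rot: [-1.567, -0.008, -0.001]
force: [1.4, 0.5, 1.1]
grip_width: 0.0376
```

```bash
python3 snap.py wrist w9
```

```text
29.0333 [0.4954 0.2882 0.1844] [-1.567e+00 -8.000e-03 -1.000e-03] [1.4 0.5 1.1] 0.0376 [0.46 0.36 1.49 0.   1.28 0.46] [0.494 0.357 0.364]
```

View pics/w9.png

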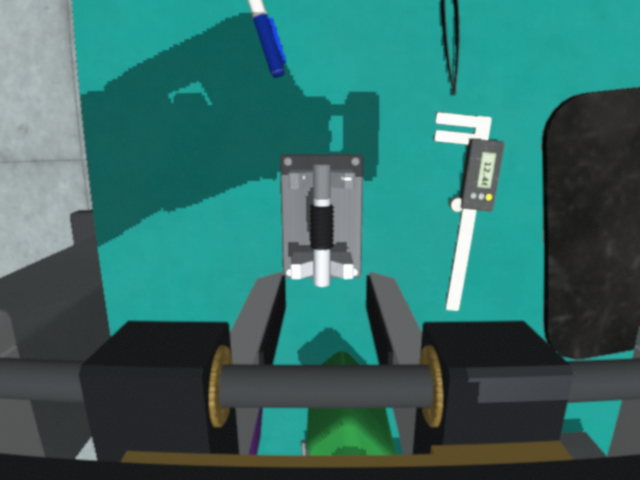

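```bash
python3 - <<'E'
from h import *
c=ld('w9')
p=px2w(c,[[321.5,165],[322,286]],.043);print('rod',p,p.mean(0))
q=px2w(c,[[281,155],[362.5,155]],.008);print('plate',q,q.mean(0)-[0,.056,0])
E
```

```text
rod [[0.49376131 0.33701835 0.043     ]
 [0.49407684 0.2371191  0.043     ]] [0.49391907 0.28706872 0.043     ]
plate [[0.45891936 0.34337453 0.008     ]
 [0.52902624 0.34341802 0.008     ]] [0.4939728  0.28739628 0.008     ]
```

Emit:
step_arm(plan=[{"grip": 0.4, "spin": 0, "slide": [-0.0035, 0, -0.0265]}, {"grip": 0.45, "spin": 0, "slide": [-0.0035, 0, -0.0265]}, {"grip": 0.45, "spin": 0, "slide": [-0.0035, 0, -0.0265]}, {"grip": 0.45, "spin": 0, "slide": [-0.0035, 0, -0.0265]}, {"grip": 0.45, "spin": 0, "slide": [-0.0035, 0, -0.0265]}, {"grip": 0.45, "spin": 0, "slide": [-0.0035, 0, -0.0265]}, {"grip": 0.45, "spin": 0, "slide": [-0.0035, 0, -0.0265]}, {"grip": 0.45, "spin": 0, "slide": [-0.0035, 0, -0.0265]}, {"grip": 0.45, "spin": 0, "slide": [-0.0035, 0, -0.0265]}, {"grip": 0.45, "spin": 0, "slide": [-0.0035, 0, -0.0265]}, {"grip": 0.45, "spin": 0, "slide": [-0.0035, 0, -0.0265]}, {"grip": 0.45, "spin": 0, "slide": [-0.0035, 0, -0.0265]}, {"grip": 0.45, "spin": 0, "slide": [-0.0035, 0, -0.0265]}, {"grip": 0.45, "spin": 0, "slide": [-0.003, 0, -0.0265]}, {"grip": 0.45, "spin": 0, "slide": [0, 0.01, 0]}, {"grip": 0.45, "spin": 0, "slide": [0, 0.02, 0]}, {"grip": 0.45, "spin": 0, "slide": [0, 0.02, 0]}, {"grip": 0.45, "spin": 0, "slide": [0, 0, 0]}])

```text
time_s: 30.58
ee_pos: [0.4427, -0.083, 0.1238]
eef_rot: [-1.569, 0.006, -0.001]
force: [-0.3, 0.3, -0.4]
grip_width: 0.0255
```

```bash
python3 snap.py wrist w10
```

```text
30.5833 [ 0.4427 -0.083   0.1238] [-1.569e+00  6.000e-03 -1.000e-03] [-0.3  0.3 -0.4] 0.0255 [-0.27  0.17  1.88  0.    1.09 -0.27] [ 0.444 -0.014  0.303]
```

View pics/w10.png

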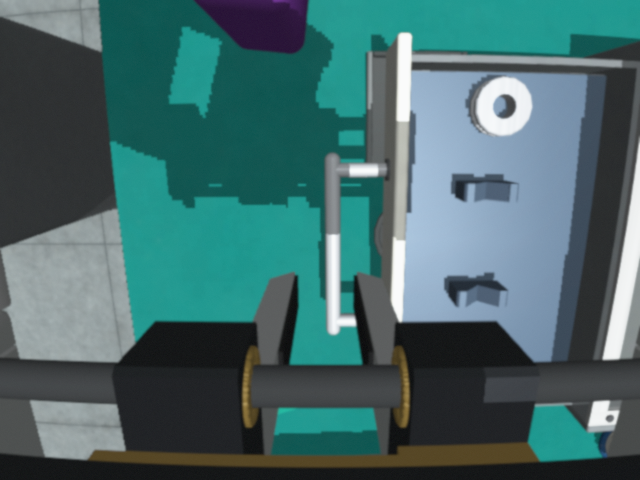

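Emit:
step_arm(plan=[{"grip": 0.45, "spin": 0, "slide": [0.002, 0.02, 0]}, {"grip": 0.45, "spin": 0, "slide": [0, 0.02, 0]}, {"grip": 0.45, "spin": 0, "slide": [0, 0.02, 0]}, {"grip": 0.45, "spin": 0, "slide": [0, 0.02, 0]}, {"grip": 0.45, "spin": 0, "slide": [0, 0.012, 0]}, {"grip": 0.45, "spin": 0, "slide": [0, 0.006, 0]}, {"grip": 0.45, "spin": 0, "slide": [0, 0, 0]}, {"grip": 1, "spin": 0, "slide": [0, 0, 0]}, {"grip": 1, "spin": 0, "slide": [0, 0, 0]}, {"grip": 1, "spin": 0, "slide": [0, 0, 0]}, {"grip": 1, "spin": 0, "slide": [0, 0, 0]}])

```text
time_s: 31.55
ee_pos: [0.4473, -0.0838, 0.0304]
eef_rot: [-1.571, -0.002, -0.001]
force: [-0.6, 1.0, 6.4]
grip_width: 0.009
```

Gripped. I push +x by about 134 mm, slowing near the end and watching the force.

Emit:
step_arm(plan=[{"grip": 1, "spin": 0, "slide": [0.004, 0, 0]}, {"grip": 1, "spin": 0, "slide": [0.008, 0, 0]}, {"grip": 1, "spin": 0, "slide": [0.012, 0, 0]}, {"grip": 1, "spin": 0, "slide": [0.012, 0, 0]}, {"grip": 1, "spin": 0, "slide": [0.012, 0, 0]}, {"grip": 1, "spin": 0, "slide": [0.012, 0, 0]}, {"grip": 1, "spin": 0, "slide": [0.012, 0, 0]}, {"grip": 1, "spin": 0, "slide": [0.012, 0, 0]}, {"grip": 1, "spin": 0, "slide": [0.012, 0, 0]}, {"grip": 1, "spin": 0, "slide": [0.012, 0, 0]}, {"grip": 1, "spin": 0, "slide": [0.01, 0, 0]}, {"grip": 1, "spin": 0, "slide": [0.006, 0, 0]}, {"grip": 1, "spin": 0, "slide": [0.004, 0, 0]}, {"grip": 1, "spin": 0, "slide": [0.002, 0, 0]}, {"grip": 1, "spin": 0, "slide": [0, 0, 0]}, {"grip": 1, "spin": 0, "slide": [0, 0, 0]}])

```text
time_s: 32.88
ee_pos: [0.5776, -0.0829, 0.0304]
eef_rot: [-1.57, -0.002, -0.001]
force: [1.4, 7.8, 4.9]
grip_width: 0.0095
```

Emit:
step_arm(plan=[{"grip": 1, "spin": 0, "slide": [0.002, 0, 0]}, {"grip": 1, "spin": 0, "slide": [0.002, 0, 0]}, {"grip": 1, "spin": 0, "slide": [0, 0, 0]}])

```text
time_s: 33.13
ee_pos: [0.5808, -0.0829, 0.0304]
eef_rot: [-1.57, 0.0, -0.001]
force: [-3.9, 8.0, 7.5]
grip_width: 0.0093
```

Emit:
step_arm(plan=[{"grip": 1, "spin": 0, "slide": [0.001, 0, 0]}, {"grip": 1, "spin": 0, "slide": [0, 0, 0]}, {"grip": 1, "spin": 0, "slide": [0, 0, 0]}])

```text
time_s: 33.38
ee_pos: [0.5809, -0.0829, 0.0303]
eef_rot: [-1.569, 0.002, -0.001]
force: [-11.7, 7.5, 12.8]
grip_width: 0.0094
```

Emit:
step_arm(plan=[{"grip": 0.45, "spin": 0, "slide": [0, 0, 0]}, {"grip": 0.45, "spin": 0, "slide": [0, 0, 0]}, {"grip": 0.45, "spin": 0, "slide": [0, 0, 0]}, {"grip": 0.45, "spin": 0, "slide": [0, -0.01, 0]}, {"grip": 0.45, "spin": 0, "slide": [0, -0.03, 0]}, {"grip": 0.45, "spin": 0, "slide": [0, -0.03, 0]}, {"grip": 0.45, "spin": 0, "slide": [0, -0.03, 0]}, {"grip": -0.6, "spin": 0, "slide": [-0.014, 0, -0.025]}, {"grip": -0.6, "spin": 0, "slide": [-0.014, 0, -0.025]}, {"grip": -0.6, "spin": 0, "slide": [-0.014, 0, -0.025]}, {"grip": -0.6, "spin": 0, "slide": [-0.014, 0, -0.025]}, {"grip": -0.6, "spin": 0, "slide": [-0.014, 0, -0.025]}, {"grip": -0.6, "spin": 0, "slide": [-0.014, 0, -0.025]}, {"grip": -0.6, "spin": 0, "slide": [-0.014, 0, -0.025]}, {"grip": -0.6, "spin": 0, "slide": [-0.014, 0, -0.025]}, {"grip": -0.6, "spin": 0, "slide": [-0.014, 0, -0.025]}, {"grip": -0.6, "spin": 0, "slide": [-0.014, 0, -0.025]}, {"grip": -0.6, "spin": 0, "slide": [0, 0, 0]}, {"grip": -0.6, "spin": 0, "slide": [0, 0, 0]}])

```text
time_s: 34.97
ee_pos: [0.441, -0.3347, 0.1301]
eef_rot: [-1.571, -0.0, -0.003]
force: [0.4, 1.0, -0.5]
grip_width: 0.0753
```

```bash
python3 snap.py wrist w11; python3 snap.py top t11
```

```text
34.9667 [ 0.441  -0.3347  0.1301] [-1.571 -0.    -0.003] [ 0.4  1.  -0.5] 0.0753 [-0.72  0.38  1.6   0.    1.16 -0.71] [ 0.441 -0.265  0.309]
35.0167 [ 0.4415 -0.3338  0.1299] [-1.571 -0.    -0.002] [-0.6 -0.6 -1. ] 0.0751 [-0.71  0.38  1.6   0.    1.16 -0.71] [ 0.43  -0.026  0.985]
```

View pics/w11.png

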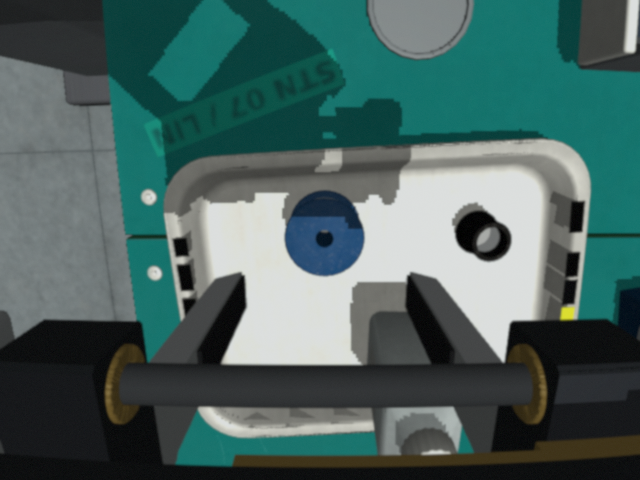

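View pics/t11.png

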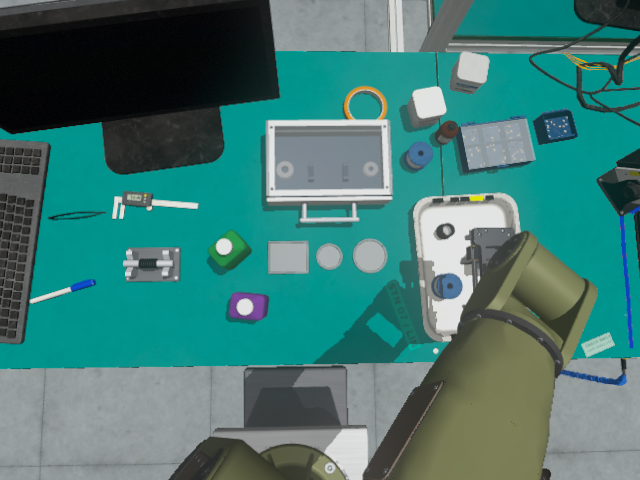

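```bash
python3 - <<'E'
from h import *
c=ld('w11')
print('reel',px2w(c,[[324.5,234]],.046),px2w(c,[[324,238]],.046),'loupe',px2w(c,[[489,237]],.035),'rc',px2w(c,[[421,6]],.005))
E
```

```text
reel [[ 0.44067169 -0.32794112  0.046     ]] [[ 0.44033376 -0.33068194  0.046     ]] loupe [[ 0.55632743 -0.33285849  0.035     ]] rc [[ 0.50776441 -0.17518825  0.005     ]]
```

Emit:
step_arm(plan=[{"grip": -0.6, "spin": 0, "slide": [-0.001, 0.01, 0.003]}, {"grip": -0.6, "spin": 0, "slide": [0, 0.02, 0]}, {"grip": -0.6, "spin": 0, "slide": [0, 0.02, 0]}, {"grip": -0.6, "spin": 0, "slide": [0, 0.02, 0]}, {"grip": -0.6, "spin": 0, "slide": [0, 0.02, 0]}, {"grip": -0.6, "spin": 0, "slide": [0, 0.015, 0]}, {"grip": -0.6, "spin": 0, "slide": [0, 0.008, 0]}, {"grip": -0.6, "spin": 0, "slide": [0, 0, 0]}, {"grip": 1, "spin": 0, "slide": [0, 0, 0]}, {"grip": 1, "spin": 0, "slide": [0, 0, 0]}, {"grip": 1, "spin": 0, "slide": [0, 0, 0]}, {"grip": 1, "spin": 0, "slide": [0, 0, 0]}, {"grip": 1, "spin": 0, "slide": [0, 0, 0]}, {"grip": 1, "spin": 0, "slide": [0, 0, 0]}, {"grip": 1, "spin": 0, "slide": [0, 0, 0]}], force=20)

```text
time_s: 36.32
ee_pos: [0.4408, -0.331, 0.0172]
eef_rot: [-1.571, -0.001, -0.001]
force: [-0.8, 1.1, 6.9]
grip_width: 0.0507
```

Emit:
step_arm(plan=[{"grip": 1, "spin": 0, "slide": [0, -0.01, 0]}, {"grip": 1, "spin": 0, "slide": [0, -0.02, 0]}, {"grip": 1, "spin": 0, "slide": [0, -0.02, 0]}, {"grip": 1, "spin": 0, "slide": [0, -0.02, 0]}, {"grip": 1, "spin": 0, "slide": [0.0066, 0, 0.0158]}, {"grip": 1, "spin": 0, "slide": [0.0066, 0, 0.0158]}, {"grip": 1, "spin": 0, "slide": [0.0066, 0, 0.0158]}, {"grip": 1, "spin": 0, "slide": [0.0066, 0, 0.0158]}, {"grip": 1, "spin": 0, "slide": [0.0066, 0, 0.0158]}, {"grip": 1, "spin": 0, "slide": [0.0066, 0, 0.0158]}, {"grip": 1, "spin": 0, "slide": [0.0066, 0, 0.0158]}, {"grip": 1, "spin": 0, "slide": [0.0066, 0, 0.0158]}, {"grip": 1, "spin": 0, "slide": [0.0066, 0, 0.0158]}, {"grip": 1, "spin": 0, "slide": [0.0066, 0, 0.0158]}, {"grip": 1, "spin": 0, "slide": [0, 0, 0]}, {"grip": 1, "spin": 0, "slide": [0, 0.02, 0]}, {"grip": 1, "spin": 0, "slide": [0, 0.02, 0]}, {"grip": 1, "spin": 0, "slide": [0, 0.01, 0]}, {"grip": 1, "spin": 0, "slide": [0, 0, 0]}])

```text
time_s: 37.9
ee_pos: [0.5054, -0.1726, 0.0347]
eef_rot: [-1.569, 0.003, -0.001]
force: [0.2, -0.2, -2.2]
grip_width: 0.0508
```

Emit:
step_arm(plan=[{"grip": 1, "spin": 0, "slide": [0.001, 0.01, 0]}, {"grip": 1, "spin": 0, "slide": [0, 0.005, 0]}, {"grip": 1, "spin": 0, "slide": [0, 0.0015, 0]}, {"grip": 1, "spin": 0, "slide": [0, 0, 0]}, {"grip": 1, "spin": 0, "slide": [0, 0, 0]}])

```text
time_s: 38.32
ee_pos: [0.5078, -0.1729, 0.0203]
eef_rot: [-1.571, -0.0, -0.001]
force: [-0.2, 0.1, -3.0]
grip_width: 0.0506
```

Emit:
step_arm(plan=[{"grip": 1, "spin": 0, "slide": [0, 0.002, 0]}, {"grip": 1, "spin": 0, "slide": [0, 0.001, 0]}, {"grip": 1, "spin": 0, "slide": [0, 0, 0]}])

```text
time_s: 38.57
ee_pos: [0.5081, -0.1726, 0.0175]
eef_rot: [-1.571, -0.001, -0.001]
force: [-0.4, 2.9, 3.6]
grip_width: 0.0509
```

Emit:
step_arm(plan=[{"grip": -0.6, "spin": 0, "slide": [0, 0, 0]}, {"grip": -0.6, "spin": 0, "slide": [0, 0, 0]}, {"grip": -0.6, "spin": 0, "slide": [0, 0, 0]}, {"grip": -0.6, "spin": 0, "slide": [0, 0, 0]}, {"grip": -0.6, "spin": 0, "slide": [0, -0.01, 0]}, {"grip": -0.6, "spin": 0, "slide": [0, -0.03, 0]}, {"grip": -0.6, "spin": 0, "slide": [0, -0.03, 0]}, {"grip": -0.6, "spin": 0, "slide": [0, -0.03, 0]}, {"grip": -0.3, "spin": 0, "slide": [0.007, 0, -0.023]}, {"grip": -0.3, "spin": 0, "slide": [0.007, 0, -0.023]}, {"grip": -0.3, "spin": 0, "slide": [0.007, 0, -0.023]}, {"grip": -0.3, "spin": 0, "slide": [0.007, 0, -0.023]}, {"grip": -0.3, "spin": 0, "slide": [0.007, 0, -0.023]}, {"grip": -0.3, "spin": 0, "slide": [0.007, 0, -0.023]}, {"grip": -0.3, "spin": 0, "slide": [0.007, 0, -0.023]}, {"grip": -0.3, "spin": 0, "slide": [0, 0, 0]}, {"grip": -0.3, "spin": 0, "slide": [0, 0, 0]}])

```text
time_s: 39.98
ee_pos: [0.5563, -0.3345, 0.1171]
eef_rot: [-1.571, 0.0, -0.002]
force: [0.2, -0.2, -0.6]
grip_width: 0.0612
```

```bash
python3 snap.py wrist w12; python3 snap.py scene s12
```

```text
39.9833 [ 0.5563 -0.3345  0.1171] [-1.571  0.    -0.002] [ 0.2 -0.2 -0.6] 0.0612 [-0.6   0.6   1.31  0.    1.24 -0.6 ] [ 0.557 -0.265  0.296]
40.0333 [ 0.5563 -0.3336  0.1171] [-1.571e+00  0.000e+00 -1.000e-03] [0.2 0.4 0.1] 0.0609 [-0.6   0.6   1.31  0.    1.24 -0.6 ] [ 0.176 -0.672  0.448]
```

View pics/w12.png

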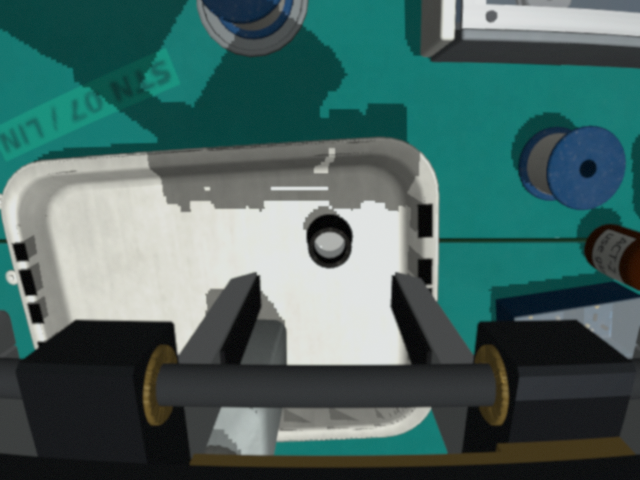

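View pics/s12.png

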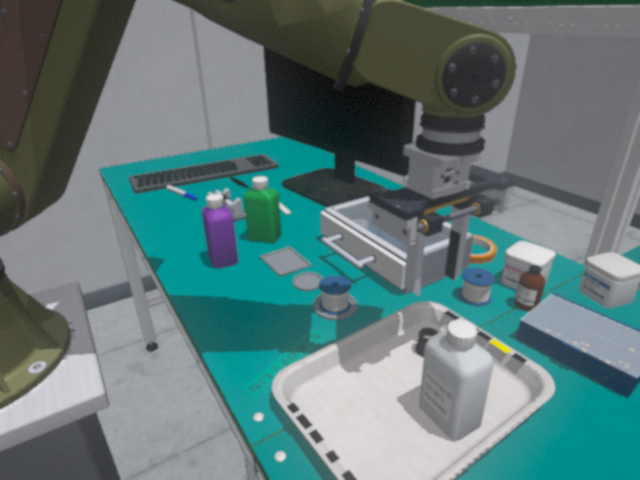

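```bash
python3 - <<'E'
from h import *
c=ld('w12')
print('loupe',px2w(c,[[329.5,241.5]],.035))
E
```

```text
loupe [[ 0.55922493 -0.33241589  0.035     ]]
```

Emit:
step_arm(plan=[{"grip": -0.3, "spin": 0, "slide": [0.002, 0.01, 0.001]}, {"grip": -0.3, "spin": 0, "slide": [0, 0.02, 0]}, {"grip": -0.3, "spin": 0, "slide": [0, 0.02, 0]}, {"grip": -0.3, "spin": 0, "slide": [0, 0.02, 0]}, {"grip": -0.3, "spin": 0, "slide": [0, 0.02, 0]}, {"grip": -0.3, "spin": 0, "slide": [0, 0.012, 0]}, {"grip": -0.3, "spin": 0, "slide": [0, 0.005, 0]}, {"grip": -0.3, "spin": 0, "slide": [0, 0, 0]}, {"grip": 1, "spin": 0, "slide": [0, 0, 0]}, {"grip": 1, "spin": 0, "slide": [0, 0, 0]}, {"grip": 1, "spin": 0, "slide": [0, 0, 0]}, {"grip": 1, "spin": 0, "slide": [0, 0, 0]}, {"grip": 1, "spin": 0, "slide": [0, 0, 0]}, {"grip": 1, "spin": 0, "slide": [0, 0, 0]}, {"grip": 1, "spin": 0, "slide": [0, 0, 0]}], force=10)

```text
time_s: 41.33
ee_pos: [0.5587, -0.333, 0.0104]
eef_rot: [-1.571, -0.001, -0.001]
force: [0.0, 0.4, 3.3]
grip_width: 0.0306
```

Emit:
step_arm(plan=[{"grip": 1, "spin": 0, "slide": [0, -0.01, 0]}, {"grip": 1, "spin": 0, "slide": [0, -0.02, 0]}, {"grip": 1, "spin": 0, "slide": [0, -0.02, 0]}, {"grip": 1, "spin": 0, "slide": [0, -0.02, 0]}, {"grip": 1, "spin": 0, "slide": [0, -0.02, 0]}, {"grip": 1, "spin": 0, "slide": [-0.005, 0, 0.025]}, {"grip": 1, "spin": 0, "slide": [-0.005, 0, 0.025]}, {"grip": 1, "spin": 0, "slide": [-0.005, 0, 0.025]}, {"grip": 1, "spin": 0, "slide": [-0.005, 0, 0.025]}, {"grip": 1, "spin": 0, "slide": [-0.005, 0, 0.025]}, {"grip": 1, "spin": 0, "slide": [-0.005, 0, 0.025]}, {"grip": 1, "spin": 0, "slide": [-0.005, 0, 0.025]}, {"grip": 1, "spin": 0, "slide": [-0.005, 0, 0.025]}, {"grip": 1, "spin": 0, "slide": [-0.006, 0, 0.025]}, {"grip": 1, "spin": 0, "slide": [-0.006, 0, 0.023]}, {"grip": 1, "spin": 0, "slide": [0, 0, 0]}, {"grip": 1, "spin": 0, "slide": [0, 0.02, 0]}, {"grip": 1, "spin": 0, "slide": [0, 0.02, 0]}, {"grip": 1, "spin": 0, "slide": [0, 0.02, 0]}, {"grip": 1, "spin": 0, "slide": [0, 0, 0]}])

```text
time_s: 43.0
ee_pos: [0.5052, -0.0848, 0.0373]
eef_rot: [-1.57, 0.005, -0.001]
force: [0.1, 0.3, -0.9]
grip_width: 0.0307
```

Emit:
step_arm(plan=[{"grip": 1, "spin": 0, "slide": [0, 0.014, 0]}, {"grip": 1, "spin": 0, "slide": [0, 0.007, 0]}, {"grip": 1, "spin": 0, "slide": [0, 0.002, 0]}, {"grip": 1, "spin": 0, "slide": [0, 0, 0]}, {"grip": 1, "spin": 0, "slide": [0, 0, 0]}])

```text
time_s: 43.42
ee_pos: [0.5071, -0.0849, 0.0178]
eef_rot: [-1.571, -0.001, -0.001]
force: [0.2, -1.0, -0.2]
grip_width: 0.0305
```

Emit:
step_arm(plan=[{"grip": 1, "spin": 0, "slide": [0, 0.003, 0]}, {"grip": 1, "spin": 0, "slide": [0, 0.002, 0]}, {"grip": 1, "spin": 0, "slide": [0, 0.001, 0]}, {"grip": 1, "spin": 0, "slide": [0, 0, 0]}, {"grip": 1, "spin": 0, "slide": [0, 0, 0]}])

```text
time_s: 43.83
ee_pos: [0.5067, -0.0848, 0.011]
eef_rot: [-1.571, 0.0, -0.001]
force: [1.0, -0.3, -0.1]
grip_width: 0.0304
```

Emit:
step_arm(plan=[{"grip": 1, "spin": 0, "slide": [0, 0.001, 0]}, {"grip": 1, "spin": 0, "slide": [0, 0, 0]}, {"grip": 1, "spin": 0, "slide": [0, 0, 0]}])

```text
time_s: 44.08
ee_pos: [0.5069, -0.0848, 0.0104]
eef_rot: [-1.571, -0.0, -0.001]
force: [-2.1, 0.7, 5.2]
grip_width: 0.031
```

Emit:
step_arm(plan=[{"grip": -0.3, "spin": 0, "slide": [0, 0, 0]}, {"grip": -0.3, "spin": 0, "slide": [0, 0, 0]}, {"grip": -0.3, "spin": 0, "slide": [0, 0, 0]}, {"grip": -0.3, "spin": 0, "slide": [0, 0, 0]}, {"grip": -0.3, "spin": 0, "slide": [0, -0.01, 0]}, {"grip": -0.3, "spin": 0, "slide": [0, -0.03, 0]}, {"grip": -0.3, "spin": 0, "slide": [0, -0.035, 0]}, {"grip": -1, "spin": 0, "slide": [0, -0.035, 0]}, {"grip": -1, "spin": 0, "slide": [0, -0.035, 0]}, {"grip": -1, "spin": 0, "slide": [0, -0.035, 0]}, {"grip": -1, "spin": 0, "slide": [0, -0.02, -0.02]}, {"grip": -1, "spin": 0, "slide": [0, 0, -0.035]}, {"grip": -1, "spin": 0, "slide": [0, 0, -0.035]}, {"grip": -1, "spin": 0, "slide": [0, 0, -0.035]}, {"grip": -1, "spin": 0, "slide": [0, 0, -0.035]}, {"grip": -1, "spin": 0, "slide": [0, 0, -0.035]}, {"grip": -1, "spin": 0, "slide": [0, 0, -0.035]}, {"grip": -1, "spin": 0, "slide": [-0.002, 0, -0.035]}, {"grip": -1, "spin": 0, "slide": [-0.002, 0, -0.035]}, {"grip": -1, "spin": 0, "slide": [-0.002, 0, -0.035]}])

```text
time_s: 45.75
ee_pos: [0.4999, -0.4213, 0.2108]
eef_rot: [-1.571, -0.0, -0.001]
force: [0.7, -0.1, 0.3]
grip_width: 0.094
```

Emit:
step_arm(plan=[{"grip": -1, "spin": 0, "slide": [0, 0, -0.015]}, {"grip": -1, "spin": 0, "slide": [0, 0, 0]}, {"grip": -1, "spin": 0, "slide": [0, 0, 0]}])

```text
time_s: 46.0
ee_pos: [0.5, -0.4349, 0.21]
eef_rot: [-1.57, 0.0, -0.002]
force: [0.7, 0.1, -0.5]
grip_width: 0.0938
```

```bash
python3 snap.py wrist w13; python3 snap.py scene s13
```

```text
46.0 [ 0.5    -0.4349  0.21  ] [-1.57   0.    -0.002] [ 0.7  0.1 -0.5] 0.0938 [-0.77  0.56  1.15  0.    1.44 -0.77] [ 0.5   -0.365  0.389]
46.05 [ 0.5004 -0.4341  0.2102] [-1.571e+00  0.000e+00 -1.000e-03] [-0.4 -0.2 -0.6] 0.0939 [-0.77  0.56  1.15  0.    1.44 -0.77] [ 0.176 -0.672  0.448]
```

View pics/w13.png

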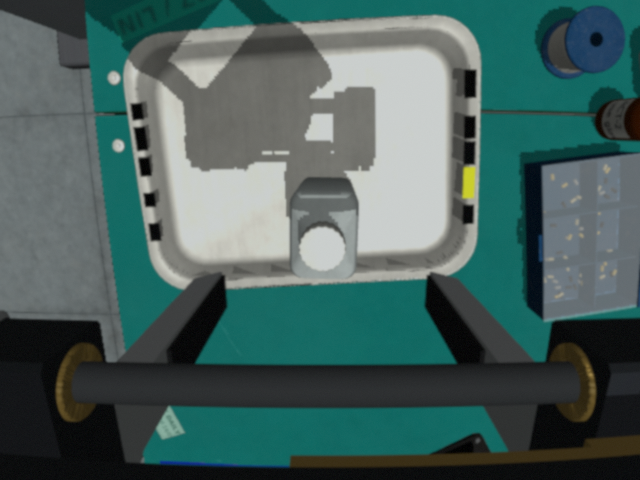

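View pics/s13.png

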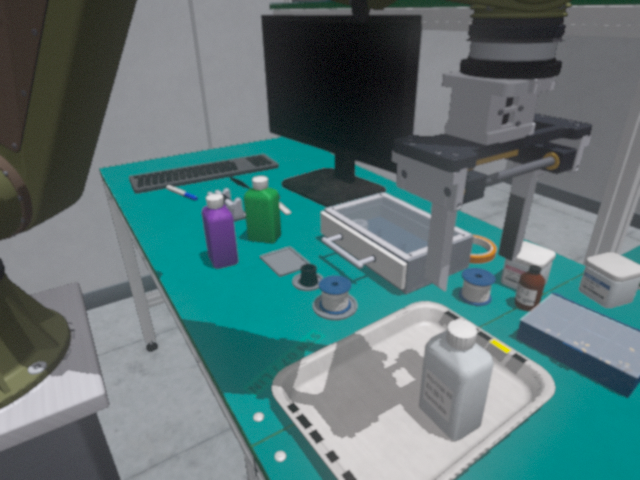

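Emit:
step_arm(plan=[{"grip": -1, "spin": 0, "slide": [0, 0.015, 0]}, {"grip": -1, "spin": 0, "slide": [0, 0.02, 0]}, {"grip": -1, "spin": 0, "slide": [0, 0.02, 0]}, {"grip": -1, "spin": 0, "slide": [0, 0.02, 0]}, {"grip": -1, "spin": 0, "slide": [0, 0.02, 0]}, {"grip": -1, "spin": 0, "slide": [0, 0.02, 0]}, {"grip": -1, "spin": 0, "slide": [0, 0.02, 0]}, {"grip": -1, "spin": 0, "slide": [0, 0.011, 0]}, {"grip": 1, "spin": 0, "slide": [0, 0, 0]}, {"grip": 1, "spin": 0, "slide": [0, 0, 0]}, {"grip": 1, "spin": 0, "slide": [0, 0, 0]}, {"grip": 1, "spin": 0, "slide": [0, 0, 0]}, {"grip": 1, "spin": 0, "slide": [0, 0, 0]}, {"grip": 1, "spin": 0, "slide": [0, 0, 0]}, {"grip": 1, "spin": 0, "slide": [0, 0, 0]}, {"grip": 1, "spin": 0, "slide": [0, 0, 0]}, {"grip": 1, "spin": 0, "slide": [0, 0, 0]}, {"grip": 1, "spin": 0, "slide": [0, 0, 0]}], force=20)

```text
time_s: 47.6
ee_pos: [0.5004, -0.4349, 0.0643]
eef_rot: [-1.571, -0.0, -0.001]
force: [-0.8, 0.8, 3.8]
grip_width: 0.0495
```

Emit:
step_arm(plan=[{"grip": 1, "spin": 0, "slide": [0, -0.01, 0]}, {"grip": 1, "spin": 0, "slide": [0, -0.02, 0]}, {"grip": 1, "spin": 0, "slide": [0, -0.025, 0]}, {"grip": 1, "spin": 0, "slide": [0, -0.025, 0]}, {"grip": 1, "spin": 0, "slide": [0, -0.03, 0.01]}, {"grip": 1, "spin": 0, "slide": [0, 0, 0.027]}, {"grip": 1, "spin": 0, "slide": [0, 0, 0.03]}, {"grip": 1, "spin": 0, "slide": [0, 0, 0.03]}, {"grip": 1, "spin": 0, "slide": [0, 0, 0.03]}, {"grip": 1, "spin": 0, "slide": [0, 0, 0.03]}, {"grip": 1, "spin": 0, "slide": [0, 0, 0.03]}, {"grip": 1, "spin": 0, "slide": [0, 0, 0.03]}, {"grip": 1, "spin": 0, "slide": [0, 0, 0.03]}, {"grip": 1, "spin": 0, "slide": [0, 0, 0.03]}, {"grip": 1, "spin": 0, "slide": [0, 0, 0.03]}, {"grip": 1, "spin": 0, "slide": [0.002, 0, 0.03]}, {"grip": 1, "spin": 0, "slide": [0.002, 0, 0.03]}, {"grip": 1, "spin": 0, "slide": [0.002, 0, 0.03]}, {"grip": 1, "spin": 0, "slide": [0, 0, 0.03]}, {"grip": 1, "spin": 0, "slide": [0, 0, 0.01]}])

```text
time_s: 49.27
ee_pos: [0.5065, 0.0054, 0.1743]
eef_rot: [-1.57, 0.0, 0.001]
force: [0.3, -0.3, -1.1]
grip_width: 0.0497
```

Emit:
step_arm(plan=[{"grip": 1, "spin": 0, "slide": [0, 0, 0]}, {"grip": 1, "spin": 0, "slide": [0, 0, 0]}])

```text
time_s: 49.43
ee_pos: [0.5068, 0.0021, 0.1742]
eef_rot: [-1.571, -0.0, 0.0]
force: [-0.1, -1.4, -1.9]
grip_width: 0.0494
```

```bash
python3 snap.py wrist w14
```

```text
49.4333 [0.5068 0.0021 0.1742] [-1.571 -0.     0.   ] [-0.1 -1.4 -1.9] 0.0494 [-0.07  0.23  1.68 -0.    1.23 -0.07] [0.507 0.072 0.353]
```

View pics/w14.png

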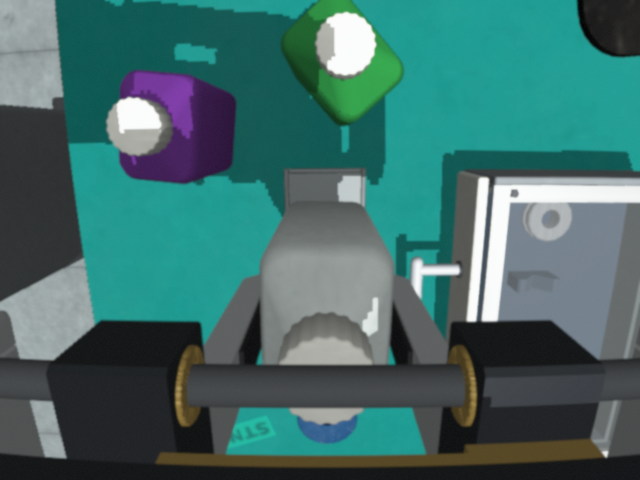

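Emit:
step_arm(plan=[{"grip": 1, "spin": 0, "slide": [0, 0.015, 0]}, {"grip": 1, "spin": 0, "slide": [0, 0.02, 0]}, {"grip": 1, "spin": 0, "slide": [0, 0.02, 0]}, {"grip": 1, "spin": 0, "slide": [0, 0.02, 0]}, {"grip": 1, "spin": 0, "slide": [0, 0.015, 0]}, {"grip": 1, "spin": 0, "slide": [0, 0.01, 0]}, {"grip": 1, "spin": 0, "slide": [0, 0.004, 0]}, {"grip": 1, "spin": 0, "slide": [0, 0, 0]}, {"grip": 1, "spin": 0, "slide": [0, 0, 0]}])

```text
time_s: 50.23
ee_pos: [0.5072, 0.0018, 0.0706]
eef_rot: [-1.571, -0.001, -0.001]
force: [-0.9, 0.3, -1.6]
grip_width: 0.0495
```

```bash
python3 snap.py wrist w15; python3 snap.py top t15; python3 - <<'E'
from h import *
cv2.imwrite('pics/t15c.png',crop(cv2.imread('pics/t15.png'),230,190,200,150,4))
c=ld('w14');print(px2w(c,[[285.5,169.5],[366,169.5]],.005))
E
```

```text
50.2333 [0.5072 0.0018 0.0706] [-1.571e+00 -1.000e-03 -1.000e-03] [-0.9  0.3 -1.6] 0.0495 [-0.07  0.36  1.78 -0.    1.   -0.07] [0.507 0.072 0.25 ]
50.2833 [0.5074 0.002  0.0709] [-1.571e+00 -1.000e-03 -1.000e-03] [-0.5 -0.5 -2. ] 0.0494 [-0.07  0.36  1.78 -0.    1.   -0.07] [ 0.43  -0.026  0.985]
[[0.47312101 0.04467362 0.005     ]
 [0.5414338  0.0448279  0.005     ]]
```

View pics/w15.png

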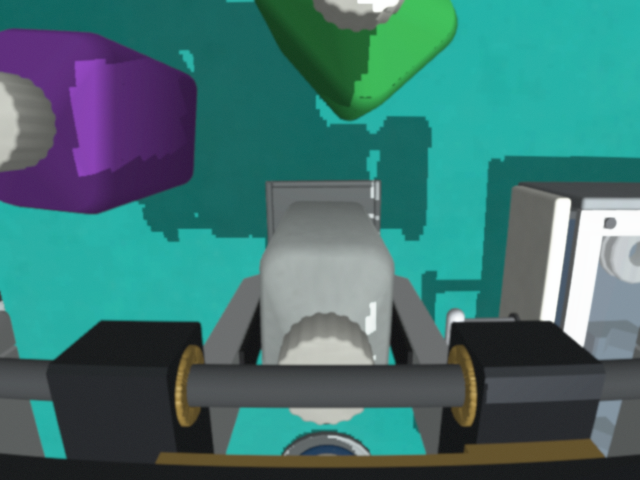

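View pics/t15c.png

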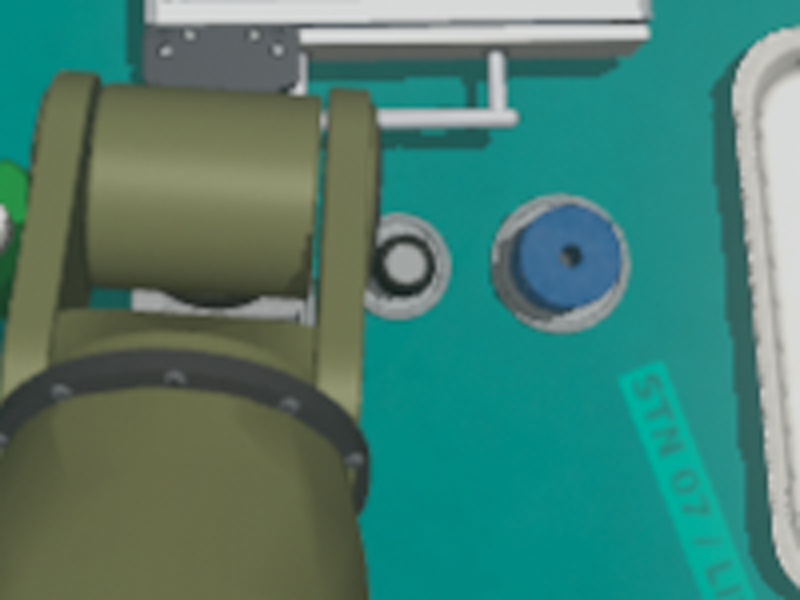

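Emit:
step_arm(plan=[{"grip": 1, "spin": 0, "slide": [0, 0.003, 0]}, {"grip": 1, "spin": 0, "slide": [0, 0.002, 0]}, {"grip": 1, "spin": 0, "slide": [0, 0.001, 0]}, {"grip": 1, "spin": 0, "slide": [0, 0, 0]}, {"grip": 1, "spin": 0, "slide": [0, 0, 0]}])

```text
time_s: 50.75
ee_pos: [0.5069, 0.0023, 0.0642]
eef_rot: [-1.571, -0.0, -0.001]
force: [-1.8, 0.5, 1.7]
grip_width: 0.0495
```

Emit:
step_arm(plan=[{"grip": 1, "spin": 0, "slide": [0, 0.001, 0]}, {"grip": 1, "spin": 0, "slide": [0, 0, 0]}, {"grip": 1, "spin": 0, "slide": [0, 0, 0]}])

```text
time_s: 51.0
ee_pos: [0.507, 0.0024, 0.0641]
eef_rot: [-1.571, -0.0, -0.001]
force: [-7.7, 1.5, 15.7]
grip_width: 0.0494
```

Emit:
step_arm(plan=[{"grip": -1, "spin": 0, "slide": [0, 0, 0]}, {"grip": -1, "spin": 0, "slide": [0, 0, 0]}, {"grip": -1, "spin": 0, "slide": [0, 0, 0]}, {"grip": -1, "spin": 0, "slide": [0, 0, 0]}, {"grip": -1, "spin": 0, "slide": [0, -0.01, 0]}, {"grip": -1, "spin": 0, "slide": [0, -0.03, 0]}, {"grip": -1, "spin": 0, "slide": [0, -0.03, 0]}, {"grip": -1, "spin": 0, "slide": [0, -0.03, 0]}, {"grip": -1, "spin": 0, "slide": [0, -0.03, 0]}, {"grip": -1, "spin": 0, "slide": [0, -0.03, 0]}, {"grip": -1, "spin": 0, "slide": [0, 0, -0.03]}, {"grip": -1, "spin": 0, "slide": [-0.015, 0, -0.03]}, {"grip": -1, "spin": 0, "slide": [-0.015, 0, -0.03]}, {"grip": -1, "spin": 0, "slide": [-0.015, 0, -0.03]}, {"grip": -1, "spin": 0, "slide": [-0.015, 0, -0.03]}, {"grip": -1, "spin": 0, "slide": [-0.015, 0, -0.03]}, {"grip": -1, "spin": 0, "slide": [-0.015, 0, -0.03]}, {"grip": -1, "spin": 0, "slide": [-0.015, 0, -0.03]}, {"grip": -1, "spin": 0, "slide": [-0.015, 0, -0.03]}, {"grip": -1, "spin": 0, "slide": [0, 0, 0]}])

```text
time_s: 52.67
ee_pos: [0.3844, -0.2713, 0.2236]
eef_rot: [-1.572, -0.0, -0.005]
force: [-0.6, -0.2, -1.2]
grip_width: 0.0941
```

```bash
python3 snap.py scene s16; python3 snap.py top t16; python3 - <<'E'
from h import *
im=cv2.imread('pics/t16.png');c=ld('t16')
for r,x,y in((.0375,.507,-.173),(.0285,.507,-.085)): draw(im,c,circ(x,y,.005,r))
s=4
cv2.imwrite('pics/t16c.png',crop(cv2.imread('pics/t16.png'),230,180,200,150,4))
E
```

```text
52.6667 [ 0.3844 -0.2713  0.2236] [-1.572 -0.    -0.005] [-0.6 -0.2 -1.2] 0.0941 [-0.69  0.11  1.71 -0.    1.32 -0.69] [ 0.176 -0.672  0.448]
52.7167 [ 0.3854 -0.2695  0.2235] [-1.571 -0.    -0.005] [ 0.2  0.8 -0.6] 0.0937 [-0.69  0.11  1.71 -0.    1.32 -0.68] [ 0.43  -0.026  0.985]
```

View pics/s16.png

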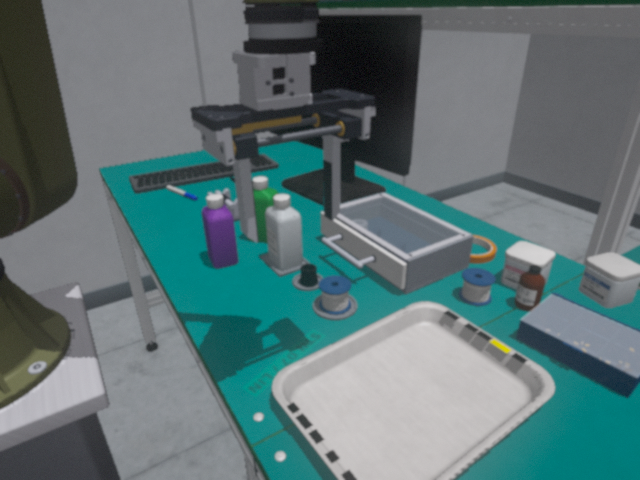

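View pics/t16c.png

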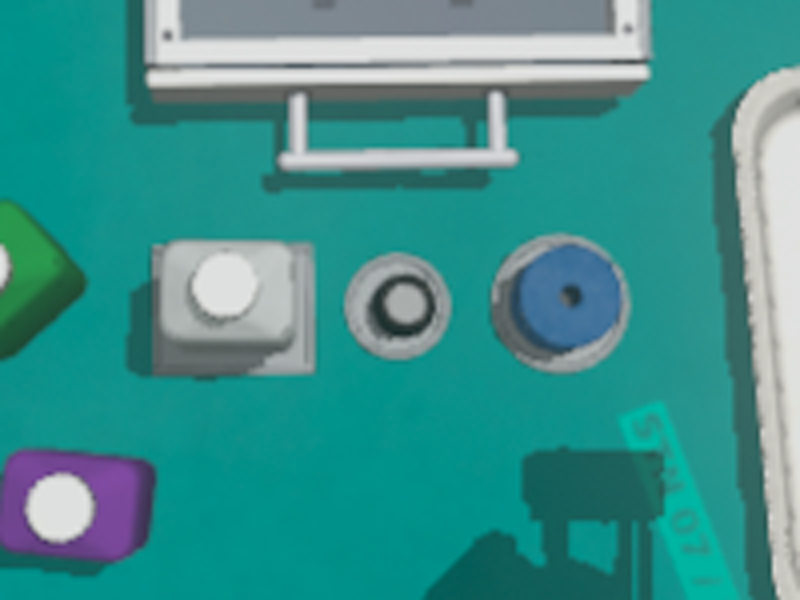

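```bash
python3 - <<'E'
from h import *
np.set_printoptions(precision=4,suppress=True)
c=ld('t16')
g=lambda p,z: px2w(c,[[230+(p[0]-1.5)/4,180+(p[1]-1.5)/4]],z)[0]
rc=g((560.5,304),.005);lc=g((397.5,306),.005)
r=g((568,297),.045);l=g((404,304),.034)
print('reel',r,rc,r-rc,'\nloupe',l,lc,l-lc)
bc=np.mean([g(p,.005) for p in((152,244),(315,243),(315,374),(152,376))],0);b=g((224,286),.139)
print('bottle',b,bc,b-bc, 'handle',g((280,160),.043),g((517,157),.043))
E
```

```text
reel [ 0.5069 -0.1704  0.045 ] [ 0.5065 -0.1724  0.005 ] [0.0005 0.002  0.04  ] 
loupe [ 0.505  -0.0861  0.034 ] [ 0.5063 -0.0845  0.005 ] [-0.0013 -0.0017  0.029 ]
bottle [0.5059 0.0037 0.139 ] [0.5056 0.0033 0.005 ] [0.0003 0.0004 0.134 ] handle [ 0.5799 -0.0222  0.043 ] [ 0.5807 -0.1459  0.043 ]
```

```bash
python3 -c "
from station import hand_in
print(hand_in())"
```

```text
the job is handed in; nothing more can be done
None
```

The job is done and handed in at about 53 s of the 144 s limit; the hand-in gives no verdict. In order:
1. I lifted the bottle, loupe and reel into the tray, upright. The reel was the one in its coaster, farthest to the robot's left.
2. I opened the drawer by 135 mm.
3. I laid the standard in both V rests.
4. I pushed the drawer shut until it met its stop.
5. I put the three supplies back, each in its own coaster.

My last checks, measured from the camera images:

| Item | Result | Limit |
|---|---|---|
| Reel, from its coaster centre | about 2 mm | 10 mm |
| Loupe, from its coaster centre | about 2 mm | 10 mm |
| Bottle, from its coaster centre | about 0.5 mm | 10 mm |
| Drawer handle, from its starting position | about 1 mm | 8 mm |
| Standard, from the middle of the stand | about 0.4 mm | 16 mm |

- **Upright and released:** all three supplies look upright in the final pictures, and the gripper was open and well clear of them. I judged the uprightness by eye rather than measuring the tilt.
- **Standard:** its position was measured right after I let go. A top picture after shutting the drawer still showed it in both rests. I did not measure it again after that or check its height directly.
- **Disagreements:** none of the checks failed. Separate measurements of the same point differed by no more than about 3 mm.

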